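Make up a vibration mount from oven-cured rubber discs and shut the curing oven

ROBOT

A 6-joint arm with a two-finger parallel gripper is mounted at the origin on the work surface. World frame = base frame: x ahead of the robot, y to its left, z up, the work surface at z = 0. Lengths are in mm, angles in rad, forces in N, time in s.
With the tool pointing down it reaches from about 325 to 750 mm from the base axis. Payload 7.6 kg.
Tool frame: the origin (TCP) lies between the finger pads; the fingertips stand 19 mm ahead of it and the grasp point (between the pads) is the TCP; z points along the fingers, y is the direction in which the jaws open and shut (so a half turn about z gives the same grasp; the last joint's range is limited). The gripper opens to 85 mm and grips with 20 to 120 N. Pads are 22 mm wide; open, the fingers measure 114 mm over their backs; the gripper's body (76 mm by 85 mm) begins 54 mm behind the grasp point. The pads swing forward as they close: fully open they stand 13 mm farther back than shut.
Start: joints at [-1.319, 0.052, 1.401, -0, 1.689, -0.07], TCP at [166.069, -498.061, 250.323] pointing down, gripper open.
Joint ranges: [-2.9, 2.9], [-0.91, 2.17], [0.12, 2.37], [-1.06, 4.2], [0.26, 2.73], [-2.93, 2.93]. Speed limits (rad/s): [2.57, 2.57, 3.01, 3.14, 3.14, 3.14].

INTERFACE

Orientations are given as a rotation vector (axis times angle).
In Python, from cell import bot gives the robot as it stands.
- The arm moves only by the tool play_rows, never from a script. Its argument "steps" is text: rows parted by semicolons, each of 7 numbers parted by spaces: the shift along the tool's x, y, z in cm, then the turn, a rotation vector about the tool's x, y, z in degrees, then the closure, from 0 (fully open) to 1 (shut). In form: x y z ax ay az claw; .... A call has 1 to 10 rows; each row shifts and turns the commanded pose from where the row before left it, along the tool's axes as they then stand; what a row does not reach is not made up. A row lasts 1/8 s, in which the tool goes at most 62.5 mm and 10.7 degrees, less where a joint would pass 70% of its speed; a pose out of reach is approached as far as the arm can. A call is refused whole if a number of a shift passes 6.25 or a number of a turn 10.7, either way. A call with a gripper value outside its range is refused whole. The fingers move at their own pace and stop on an object; "newtons" is the grip in N (left out, the last holds). Time passes only in rows, so rows that do not move let the fingers close. It gives the time, the measured TCP pose, the force and the opening at its end, in the units of the state.
- bot.state(): the state, without advancing time (a new reading comes with each control period).
- bot.read_camera(name): name is "scene" or "top"; returns a dict with "image" (420x560x3 uint8, red, green, blue), "camera_matrix" (3x3 intrinsics, pixels), "position" and "rotation" of the camera in the world. Camera axes: x right, y up, looking along -z (the intrinsics and any distortion apply to the point x, -y, -z); pixel columns grow to the right and rows downward; lengths in mm; the calibration is good to about 2 mm. A picture is of the moment at which its call begins. There is no depth.
- bot.finish_job(): hands the job in, once; it reports no verdict.
The state is a dict: "time": time; "joint_positions": joint angles; "qvel": joint speeds; "joint_torque": joint torques, N m; "tcp_pos": TCP position; "ee_rot": TCP orientation; "force": force on the tool from outside, world axes, zero at the start; "torque": the same for the moment, N m; "grip_width": finger opening in mm.
Only numpy, scipy, OpenCV 4.12 (cv2) and the standard library are available. Lean on these libraries where they do the work, as an engineer would, in place of code of your own. Each camera call takes 0.05 s, during which the arm holds its last target.

TASK

Make up the vibration mount as a centred, level stack on the round assembly plate: the larger steel disc first as its base, then every rubber disc from the oven's pulled-out tray, then the smaller steel disc on top as its cap. With the tray empty, slide it into the oven until you feel it meet its back stop, without ramming it, and only then push the oven door shut until it seats on its catch. Leave the bucket, the carton and the knife where they are.

Things in the scene. Friction and masses are not known exactly. Their poses are not given: they have to be found in the camera images.
- plate: round aluminium assembly plate screwed to the bench, 110 mm across, 14 mm high, with a thin ring engraved round its middle; origin at the centre of its underside, on the bench (its top is 14 mm higher), z up
- base: base of the mount: the larger, plain steel disc, 68 mm across, 16 mm thick, about 0.4 kg, lying on the bench; origin at its centre (8 mm above what it lies on), z along its axis; either face may be up
- rubber1: rubber disc, 60 mm across, 18 mm thick, about 65 g, lying flat on the oven's tray; 2 to 4 such discs are present, the others are absent; origin at its centre (9 mm above what it lies on), z along its axis; either face may be up
- rubber2: rubber disc, 60 mm across, 18 mm thick, about 65 g, lying flat on the oven's tray; 2 to 4 such discs are present, the others are absent; origin at its centre (9 mm above what it lies on), z along its axis; either face may be up
- rubber3: rubber disc, 60 mm across, 18 mm thick, about 65 g, lying flat on the oven's tray; 2 to 4 such discs are present, the others are absent; origin at its centre (9 mm above what it lies on), z along its axis; either face may be up
- rubber4: rubber disc, 60 mm across, 18 mm thick, about 65 g, lying flat on the oven's tray; 2 to 4 such discs are present, the others are absent; origin at its centre (9 mm above what it lies on), z along its axis; either face may be up
- cap: cap of the mount: the smaller steel disc, 56 mm across, 12 mm thick, about 0.23 kg, with a dark 12 mm threaded hole in its middle, lying on the bench; origin at its centre (6 mm above what it lies on), z along its axis; either face may be up
- oven: white bench-top curing oven, 320 mm wide, 300 deep, 270 high, fixed at the robot's right; origin on the bench under the middle of its front face. x points from the front into the oven (the front looks along -x, to the robot's left), y to the hinge side (away from the robot), z up. The opening is 240 mm wide, from 62 to 230 mm above the bench
- tray_lip (a point): middle of the top edge of the steel tray's upturned front lip, on its outer face, 113 mm above the bench; axes as the oven's. The tray is 220 mm wide and 205 deep (from here towards the oven's x), its floor 78 mm above the bench; the lip is 3 mm thick and stands 35 mm above the floor, the other edges only 5 mm
- tray (a joint): how far the tray is pulled out, m: about 0.24 at the start, 0 fully home against the back stop; it slides along the oven's x on runners with 2 to 3 N of friction, and home its lip's outer face lies 8 mm behind the oven's front face
- oven_door (a joint): opening angle of the oven door, rad: 0 shut, about 1.7 at the start. It turns with little friction and stays where it is left; the last few mm need a push of about 5 N at the free edge to pass the sprung roller catch, which then draws the door shut and holds it
- door_hinge (a point): point on the door's vertical hinge axis at the door's top edge, 266 mm above the bench, 15 mm in front of the oven's front face and 155 mm along the oven's y from its middle. The door is a panel with a window, 310 mm wide, 28 mm thick (14 mm either side of the axis), from 66 to 266 mm above the bench
- door_edge (a point): top corner of the door's free edge, on its outer face, 266 mm above the bench, 310 mm from the hinge axis along the door. A vertical bar handle 120 mm long stands 35 mm out from the outer face, 27 mm in from this edge, its upper end 40 mm below the door's top
- bucket: bystander: orange plastic bucket, 112 mm across the rim, 80 mm high; origin at the centre of its underside
- carton: bystander: small cardboard carton, 100 x 75 x 55 mm; origin at the centre of its underside
- knife: bystander: black utility knife, 150 mm long, lying flat; origin at the centre of its underside
Not all that is in view belongs to the job. What is shaped like the base but brown or orange is not meant.

How it is judged:
By the outcome, as a careful person would: the job done as asked, in the order asked, and still so for the second after the job is handed in, with the robot touching nothing.
Of rubber1, rubber2, rubber3, rubber4 only 2 to 4 are there at a start; the rules pass over those that are not, and their reading is None.
At some moment in a run one of rubber1, rubber2, rubber3, rubber4 may be knocked a few centimetres aside while the robot is not near it.
Once in a run the grip may slacken for a moment while it holds something.
It also fails if it takes over 210 s, if anything falls off the work surface, if the arm or the gripper's body presses on something with over 40 N, if the wrist force passes 120 N, or if a joint passes its speed limit or range.

## Working session

There is one attempt and no reset: what is moved stays moved. The work goes in short steps, Python scripts to look and compute and a tool call to move; the robot and the scene stay as the last step left them, time stands still between calls to the robot, and variables do not carry over. Pictures are saved under pics/ and viewed, and the job is handed in when it is done.

Besides the shell and the picture viewer there is one more tool, called after "Call:" as name(argument=value, ...) on one line, values as JSON. play_rows: Moves the arm, as the interface text tells. Its arguments: {"type":"object","properties":{"steps":{"type":"string"},"newtons":{"type":"number"}},"required":["steps"]}

```bash
ls; mkdir -p pics; python3 - <<'E'
from cell import bot
import cv2
s=bot.state(); print(s)
for n in("scene","top"):
    d=bot.read_camera(n); cv2.imwrite(f"pics/{n}0.png",cv2.resize(d["image"][:,:,::-1],(800,600),interpolation=cv2.INTER_CUBIC)); print(n,d["camera_matrix"],d["position"],d["rotation"],[k for k in d])
E
```

```text
pics
{'time': 0.0, 'joint_positions': array([-1.31929736e+00,  5.28333621e-02,  1.40173849e+00,  5.00809532e-06,
        1.68859747e+00, -7.02812266e-02]), 'qvel': array([ 0.00148515,  0.00125796, -0.00100887,  0.00161997, -0.00137858,
        0.00062351]), 'joint_torque': array([-2.19291624e-04, -3.81666255e+01, -3.60188842e+01, -5.39326084e-05,
        6.12432879e-03,  9.43799023e-06]), 'tcp_pos': array([ 165.99830034, -497.77683822,  249.46723794]), 'ee_rot': array([-3.09946873e+00, -5.03022598e-01,  2.16208125e-04]), 'force': array([ 0.75082085, -0.07757619,  0.17242745]), 'torque': array([0.04888183, 0.02066881, 0.01738958]), 'grip_width': 85.39683508984504}
scene [[481.798611     0.         274.16358191]
 [  0.         481.798611   211.24744896]
 [  0.           0.           1.        ]] [1231.59249376 -151.38543941 1367.50358114] [0.49762889 0.30953584 1.12435539] ['image', 'camera_matrix', 'position', 'rotation']
top [[405.22164276   0.         285.07552727]
 [  0.         405.22164276 206.92524457]
 [  0.           0.           1.        ]] [ 443.86235209  138.00225052 1121.80510428] [ 0.09041796 -0.0774291  -1.59942037] ['image', 'camera_matrix', 'position', 'rotation']
```

View pics/scene0.png

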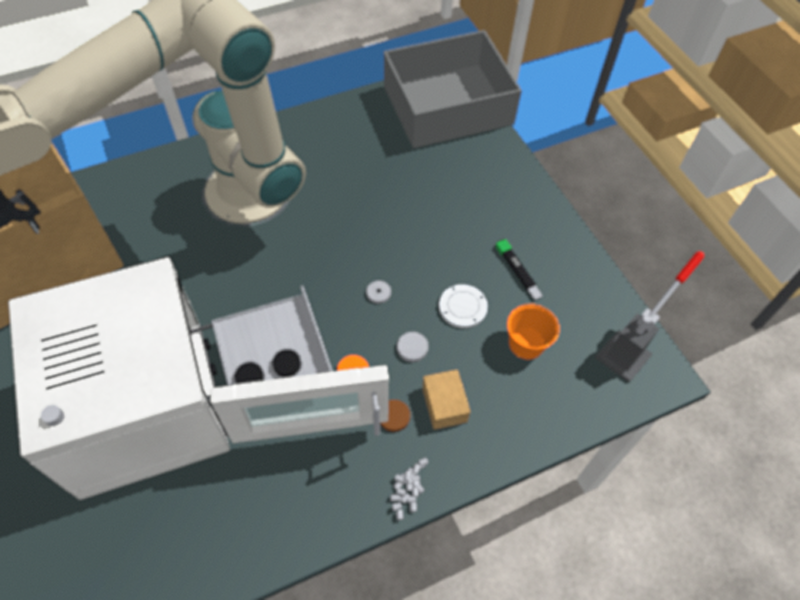

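View pics/top0.png

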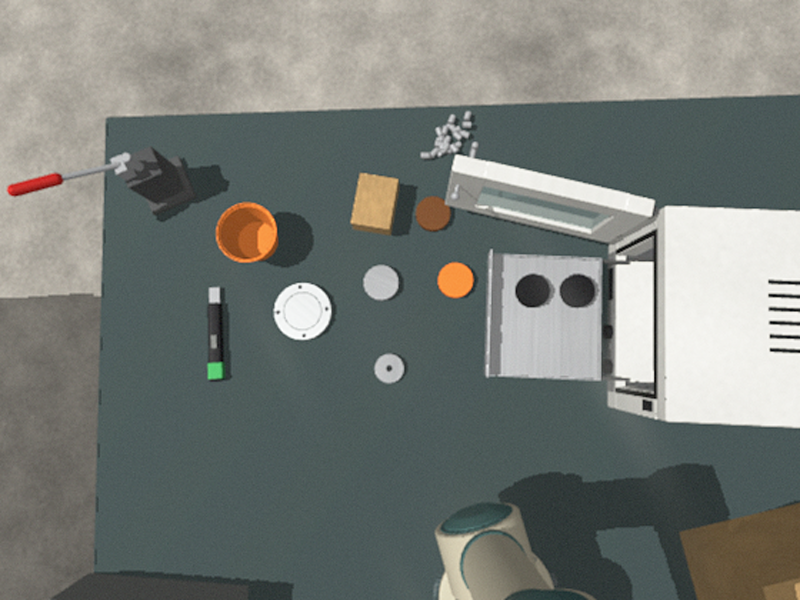

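```bash
cat > h.py <<'E'
import numpy as np,cv2
from scipy.spatial.transform import Rotation as R
from cell import bot
class Cam:
    def __init__(s,n):
        d=bot.read_camera(n); s.im=d["image"]; s.K=np.array(d["camera_matrix"]); s.p=np.array(d["position"]); s.R=R.from_rotvec(d["rotation"]).as_matrix()
    def ray(s,u,v):
        q=np.linalg.inv(s.K)@[u,v,1]; return s.R@[q[0],-q[1],-q[2]]
    def at(s,u,v,z):
        r=s.ray(u,v); return s.p+r*(z-s.p[2])/r[2]
    def proj(s,P):
        c=s.R.T@(np.array(P,float)-s.p); q=s.K@[c[0],-c[1],-c[2]]; return q[:2]/q[2]
def two(c1,a,c2,b):
    r1=c1.ray(*a);r1/=np.linalg.norm(r1);r2=c2.ray(*b);r2/=np.linalg.norm(r2)
    A=np.stack([r1,-r2],1);t=np.linalg.lstsq(A,c2.p-c1.p,rcond=None)[0]
    P,Q=c1.p+t[0]*r1,c2.p+t[1]*r2
    return (P+Q)/2,np.linalg.norm(P-Q)
def crop(im,x0,y0,x1,y1,name,k=5):
    cv2.imwrite(f"pics/{name}.png",cv2.resize(im[y0:y1,x0:x1,::-1],None,fx=k,fy=k,interpolation=cv2.INTER_CUBIC))
def blobs(im,mask,z,cam,amin=60):
    # contour of world-projected points
    cs,_=cv2.findContours(mask.astype(np.uint8),cv2.RETR_EXTERNAL,cv2.CHAIN_APPROX_NONE)
    out=[]
    for c in cs:
        if cv2.contourArea(c)<amin: continue
        W=np.array([cam.at(u,v,z)[:2] for u,v in c[:,0,:]],np.float32)
        e=cv2.fitEllipse(W); out.append((c[:,0].mean(0).round(1),np.round(e[0],1),np.round(e[1],1)))
    return out
E
python3 - <<'E'
from h import *
for n in("top","scene"):
    c=Cam(n); np.save(n+"0.npy",c.im); hsv=cv2.cvtColor(c.im,cv2.COLOR_RGB2HSV)
    print(n)
    for px in ([(267,198),(272,258),(212,218),(373,203),(404,203),(319,196),(303,150)] if n=="top" else [(288,243),(264,204),(325,213),(200,254),(174,263)]):
        print(px,c.im[px[1],px[0]],hsv[px[1],px[0]],c.at(px[0],px[1],10).round())
    if n=="top": crop(c.im,190,130,350,290,"c1",5); crop(c.im,330,90,490,300,"c2",3)
E
```

```text
top
(267, 198) [190 191 191] [ 90   1 191] [589. 195.  10.]
(272, 258) [57 57 58] [120   4  58] [424. 185.  10.]
(212, 218) [242 244 244] [ 90   2 244] [538. 348.  10.]
(373, 203) [49 50 50] [90  5 50] [566. -97.  10.]
(404, 203) [54 54 57] [120  13  57] [ 564. -182.   10.]
(319, 196) [249 148  65] [ 14 188 249] [590.  51.  10.]
(303, 150) [130  85  53] [ 12 151 130] [721.  90.  10.]
scene
(288, 243) [191 194 200] [110  11 200] [596. 196.  10.]
(264, 204) [121 123 127] [110  12 127] [430. 185.  10.]
(325, 213) [237 240 242] [102   5 242] [543. 356.  10.]
(200, 254) [37 36 39] [130  20  39] [521. -73.  10.]
(174, 263) [35 36 39] [113  26  39] [ 518. -157.   10.]
```

View pics/c1.png

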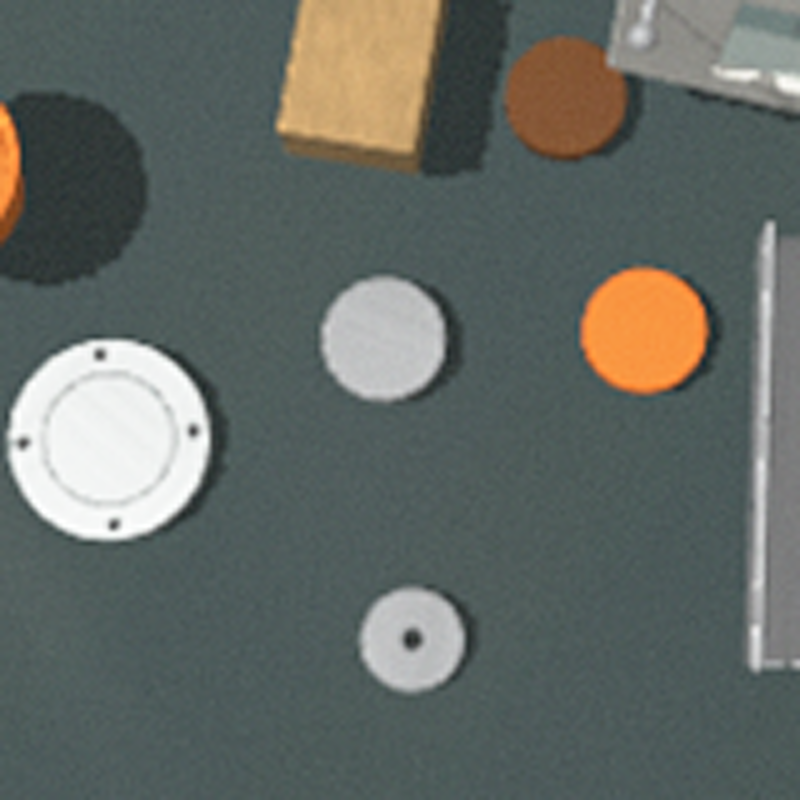

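View pics/c2.png

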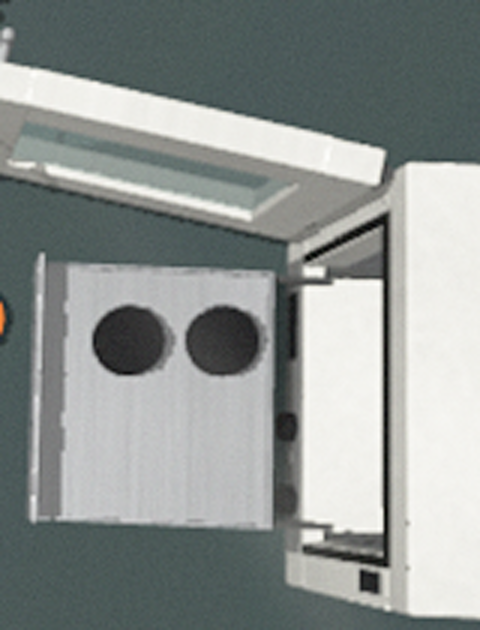

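The two silver discs are the base at (267,198), which is plain, and the cap at (272,258), which has the dark hole. The look-alikes are the brown disc (303,150) and the orange disc (319,196), neither of which is wanted. Two black rubbers lie on the tray at about (373,203) and (404,203). The dark blobs at (426,232) and (426,256) are knobs on the oven's front panel.

```bash
cat > m.py <<'E'
from h import *
import sys
def disc(c,uv,kind,z,half=22):
    hsv=cv2.cvtColor(c.im,cv2.COLOR_RGB2HSV).astype(int); S,V=hsv[...,1],hsv[...,2]
    m={"silver":(V>130)&(S<40),"white":(V>200)&(S<30),"black":(V<80)&(S<60)}[kind].astype(np.uint8)
    w=np.zeros_like(m);u,v=map(int,uv);w[v-half:v+half,u-half:u+half]=1;m=m&w
    n,l,st,ce=cv2.connectedComponentsWithStats(m,connectivity=4)
    i=1+np.argmax(st[1:,4]); mm=(l==i).astype(np.uint8)
    cs,_=cv2.findContours(mm,cv2.RETR_EXTERNAL,cv2.CHAIN_APPROX_NONE); k=max(cs,key=cv2.contourArea)
    h=cv2.convexHull(k)[:,0]
    W=np.array([c.at(a,b,z)[:2] for a,b in h],np.float32)
    (x,y),r=cv2.minEnclosingCircle(W); e=cv2.fitEllipse(np.array([c.at(a,b,z)[:2] for a,b in k[:,0]],np.float32))
    return np.round(e[0],1),np.round(e[1],1),np.round((x,y),1),round(2*r,1)
E
python3 - <<'E'
from m import *
t=Cam("top");s=Cam("scene")
print("plate",disc(t,(212,218),"white",14,26),disc(s,(325,213),"white",14,26))
print("base",disc(t,(267,198),"silver",16),disc(s,(288,243),"silver",16))
print("cap",disc(t,(272,258),"silver",12),disc(s,(264,204),"silver",12))
print("r1",disc(t,(373,203),"black",96,16),disc(s,(200,254),"black",96,16))
print("r2",disc(t,(404,203),"black",96,16),disc(s,(174,261),"black",96,16))
crop(s.im,100,160,300,360,"s1",4)
E
```

```text
plate (array([539.6, 348.1]), array([104.5, 107.8]), array([539.6, 348.6]), 109.5) (array([543.9, 350.7]), array([104.9, 106.1]), array([543.3, 351.4]), 109.7)
base (array([590.5, 196.7]), array([66.6, 66.8]), array([590.6, 196.7]), 69.0) (array([594.1, 198.9]), array([68.2, 69.9]), array([594.3, 199. ]), 72.4)
cap (array([425.4, 185.4]), array([53.5, 54.8]), array([425.2, 185.4]), 56.7) (array([429.1, 188.3]), array([55. , 57.4]), array([429.4, 188. ]), 59.9)
r1 (array([556.5, -77.4]), array([55.3, 58.2]), array([556.6, -77.2]), 59.7) (array([565. , -77.6]), array([53.5, 57.9]), array([565.2, -77.6]), 60.0)
r2 (array([ 553.8, -157. ]), array([55.9, 59.6]), array([ 553.3, -157.4]), 61.4) (array([ 555.5, -155.3]), array([40.9, 58.9]), array([ 561.3, -156.9]), 57.1)
```

View pics/s1.png

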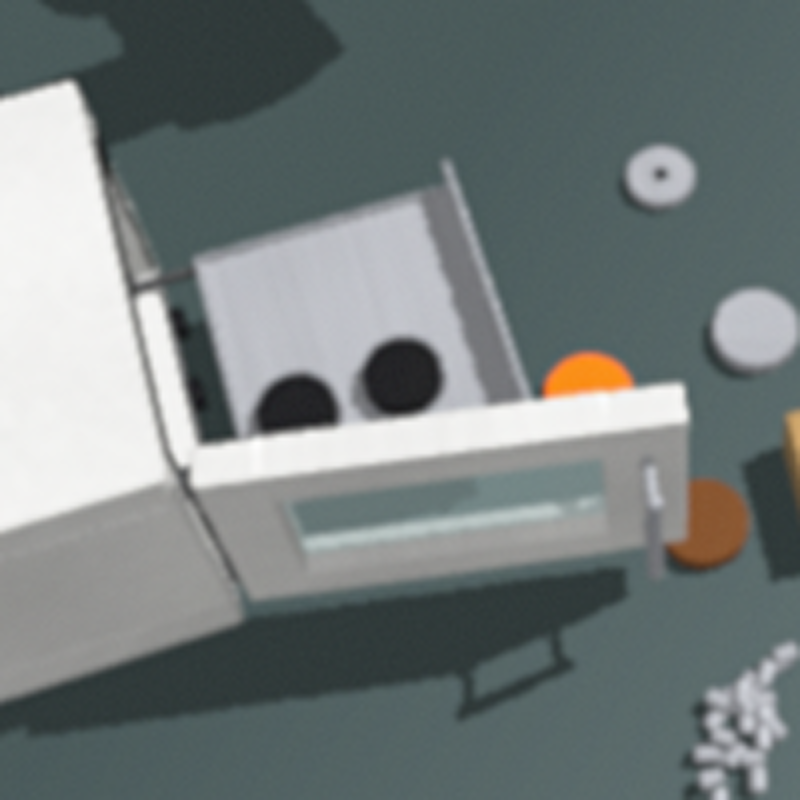

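Call:
play_rows(steps="0 0 -2.5 0 0 -10.2 0;0 0 -2.5 0 0 -10.2 0;0 0 -2.5 0 0 -10.2 0;0 0 -2.5 0 0 -10.2 0;0 0 -2.5 0 0 -10.2 0;0 0 -2.5 0 0 -10.2 0;0 0 -2.5 0 0 -10.4 0;0 0 0 0 0 0 0", newtons=60)

```text
time: 1.3
tcp_pos: [166.1, -498.3, 427.1]
ee_rot: [2.22, 2.218, -0.003]
force: [0.8, 0.0, 0.2]
grip_width: 85.4
```

```bash
cat >> h.py <<'E'
def st():
    s=bot.state(); M=R.from_rotvec(s["ee_rot"]).as_matrix()
    print("t",round(s["time"],2),"tcp",s["tcp_pos"].round(1),"toolx",M[:,0].round(3),"y",M[:,1].round(3),"z",M[:,2].round(3),"F",s["force"].round(1),"w",round(s["grip_width"],1),"q",s["joint_positions"].round(2)); return s,M
def go(P,rows=1):
    s,M=st(); d=M.T@(np.array(P,float)-s["tcp_pos"])/10; print("shift cm",d.round(2),"per row",(d/rows).round(3))
    w=R.from_matrix(M.T@np.array([[0,1,0],[1,0,0],[0,0,-1.]])).as_rotvec(degrees=True); print("rot to std",w.round(2))
E
python3 - <<'E'
from h import *
go((592.3,197.8,420),10)
E
```

```text
t 1.3 tcp [ 166.1 -498.3  427.1] toolx [ 0.001  1.    -0.004] y [ 1.    -0.001  0.001] z [ 0.001 -0.004 -1.   ] F [0.8 0.  0.2] w 85.4 q [-1.32  0.09  1.01 -0.    2.04 -1.32]
shift cm [69.65 42.55  0.49] per row [6.965 4.255 0.049]
rot to std [ 0.06  0.22 -0.06]
```

Call:
play_rows(steps="5 3 0 0 0 0 0;5 3 0 0 0 0 0;5 3 0 0 0 0 0;5 3 0 0 0 0 0;5 3 0 0 0 0 0;5 3 0 0 0 0 0;5 3 0 0 0 0 0;5 3 0 0 0 0 0;5 3 0 0 0 0 0;5 3 0 0 0 0 0")

```text
time: 2.55
tcp_pos: [466.3, 4.1, 423.8]
ee_rot: [-2.225, -2.217, 0.002]
force: [0.3, -0.7, 0.6]
grip_width: 85.3
```

Call:
play_rows(steps="5 3 3 0 0 0 0;5 3 3 0 0 0 0;5 3 3 0 0 0 0;4.6 3.5 3 0 0 0 0;0 0 3 0 0 0 0;0 0 3 0 0 0 0;0 0 3 0 0 0 0;0 0 3 0 0 0 0;0 0 0 0 0 0 0")

```text
time: 3.68
tcp_pos: [583.1, 188.8, 186.3]
ee_rot: [-2.222, -2.216, 0.011]
force: [-0.3, -0.7, -0.0]
grip_width: 85.2
```

```bash
python3 - <<'E'
from h import *
go((592.3,197.8,60),1)
E
```

```text
t 3.67 tcp [583.1 188.8 186.3] toolx [ 0.003  1.    -0.002] y [ 1.    -0.003 -0.007] z [-0.008 -0.002 -1.   ] F [-0.3 -0.7 -0. ] w 85.2 q [ 0.25  0.33  1.21 -0.    1.61  0.26]
shift cm [ 0.92  1.01 12.62] per row [ 0.925  1.008 12.623]
rot to std [-0.43  0.12 -0.15]
```

Call:
play_rows(steps="0.9 1.0 2.5 -0.4 0.1 -0.1 0;0 0 2.5 0 0 0 0;0 0 2.5 0 0 0 0;0 0 2.5 0 0 0 0;0 0 2.5 0 0 0 0;0 0 0 0 0 0 0;0 0 0 0 0 0 0")

```text
time: 4.55
tcp_pos: [596.5, 198.8, 67.6]
ee_rot: [2.216, 2.22, 0.013]
force: [-0.5, 0.0, -0.1]
grip_width: 85.5
```

```bash
python3 - <<'E'
from h import *
go((592.3,197.8,25),1)
t=Cam("top");s=Cam("scene")
crop(t.im,200,130,330,260,"t3",4); crop(s.im,210,160,350,300,"s3",4)
E
python3 -c "
import cv2,numpy as np
cv2.imwrite('pics/b3.png',np.hstack([cv2.resize(cv2.imread('pics/t3.png'),(400,400)),cv2.resize(cv2.imread('pics/s3.png'),(400,400))]))"
```

```text
t 4.55 tcp [596.5 198.8  67.6] toolx [-0.002  1.     0.002] y [1.    0.002 0.009] z [ 0.009  0.002 -1.   ] F [-0.5  0.  -0.1] w 85.5 q [ 0.26  0.46  1.29 -0.    1.38  0.26]
shift cm [-0.1  -0.46  4.25] per row [-0.104 -0.458  4.254]
rot to std [ 0.54 -0.13  0.09]
```

View pics/b3.png

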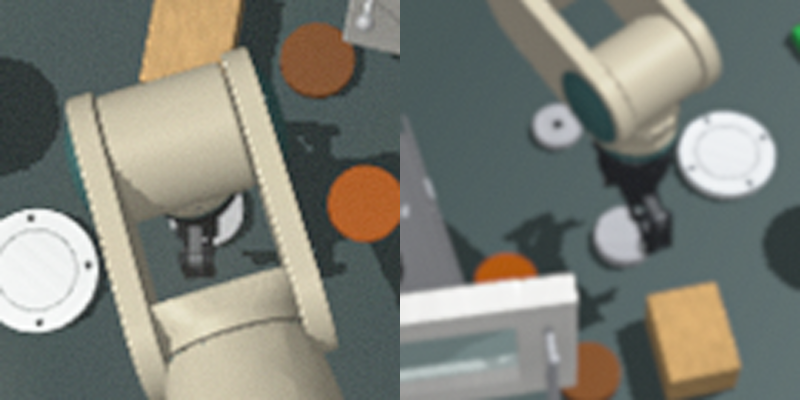

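Call:
play_rows(steps="-0.1 -0.4 1.5 0.4 0 0 0;0 0 1.2 0 0 0 0;0 0 0.8 0 0 0 0;0 0 0.4 0 0 0 0;0 0 0 0 0 0 0;0 0 0 0 0 0 0")

```text
time: 5.4
tcp_pos: [592.1, 197.6, 27.1]
ee_rot: [-2.218, -2.224, -0.003]
force: [0.5, -0.4, -0.2]
grip_width: 85.7
```

```bash
python3 - <<'E'
from h import *
go((592.3,197.8,20),1)
E
```

```text
t 5.4 tcp [592.1 197.6  27.1] toolx [-0.002  1.     0.002] y [1.    0.002 0.001] z [ 0.001  0.002 -1.   ] F [ 0.5 -0.4 -0.2] w 85.7 q [0.26 0.5  1.32 0.   1.32 0.26]
shift cm [0.01 0.02 0.71] per row [0.014 0.021 0.713]
rot to std [ 0.04 -0.11  0.14]
```

Call:
play_rows(steps="0 0 0.3 0 0 0 0;0 0 0.3 0 0 0 0;0 0 0.2 0 0 0 0;0 0 0 0 0 0 0")

```text
time: 5.9
tcp_pos: [591.6, 197.5, 18.4]
ee_rot: [-2.218, -2.223, -0.001]
force: [-0.2, -0.0, -0.2]
grip_width: 85.4
```

Call:
play_rows(steps="0 0 0.3 0 0 0 0;0 0 0.3 0 0 0 0;0 0 0 0 0 0 0.3;0 0 0 0 0 0 0.3;0 0 0 0 0 0 0.3;0 0 0 0 0 0 0.3", newtons=60)

```text
time: 6.65
tcp_pos: [592.1, 197.6, 13.0]
ee_rot: [-2.218, -2.224, -0.003]
force: [0.5, -0.4, 1.9]
grip_width: 66.3
```

```bash
python3 - <<'E'
from h import *
st()
s=Cam("scene")
crop(s.im,210,160,350,300,"s4",4)
E
```

```text
t 6.65 tcp [592.1 197.6  13. ] toolx [-0.002  1.     0.002] y [1.    0.002 0.001] z [ 0.001  0.002 -1.   ] F [ 0.5 -0.4  1.9] w 66.3 q [0.26 0.52 1.33 0.   1.29 0.26]
```

View pics/s4.png

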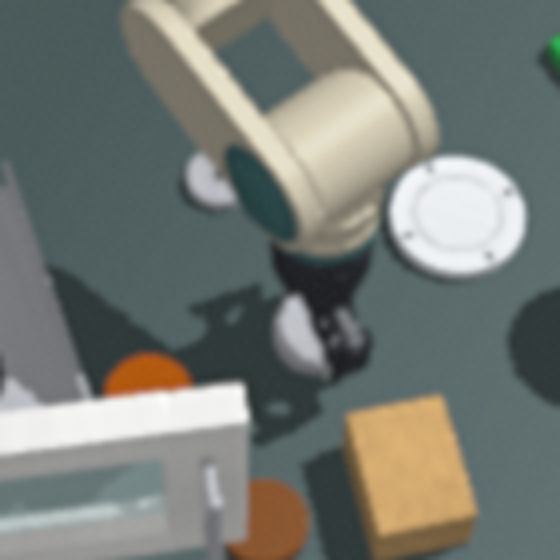

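Call:
play_rows(steps="0 0 0 0 0 0 0.5;0 0 -1 0 0 0 0.5;0 0 -2 0 0 0 0.5;0 0 -2 0 0 0 0.5;0 0 0 0 0 0 0.5", newtons=80)

```text
time: 7.32
tcp_pos: [593.3, 197.9, 66.0]
ee_rot: [2.218, 2.223, 0.009]
force: [0.8, 0.5, -3.5]
grip_width: 65.3
```

```bash
python3 - <<'E'
from h import *
go((541.5,349.8,60),5)
E
```

```text
t 7.33 tcp [593.3 197.9  66. ] toolx [-0.002  1.     0.003] y [1.    0.002 0.005] z [ 0.005  0.003 -1.   ] F [ 0.8  0.5 -3.5] w 65.3 q [0.26 0.45 1.3  0.   1.38 0.26]
shift cm [15.2  -5.15  0.62] per row [ 3.04  -1.029  0.123]
rot to std [ 0.3  -0.17  0.14]
```

Call:
play_rows(steps="3 -1 0 0 0 0 0.5;3 -1 0 0 0 0 0.5;3 -1 0 0 0 0 0.5;3 -1 0 0 0 0 0.5;3.2 -1.1 0 0 0 0 0.5;0 0 1 0 0 0 0.5;0 0 1 0 0 0 0.5;0 0 0 0 0 0 0.5")

```text
time: 8.32
tcp_pos: [539.9, 347.9, 41.0]
ee_rot: [-2.219, -2.221, 0.003]
force: [-0.7, 0.2, -3.6]
grip_width: 65.2
```

```bash
python3 - <<'E'
from h import *
go((541.5,349.8,28),1)
E
```

```text
t 8.32 tcp [539.9 347.9  41. ] toolx [-0.001  1.    -0.   ] y [ 1.     0.001 -0.003] z [-0.003 -0.    -1.   ] F [-0.7  0.2 -3.6] w 65.2 q [0.51 0.53 1.25 0.   1.36 0.51]
shift cm [0.19 0.16 1.3 ] per row [0.186 0.159 1.296]
rot to std [-0.17  0.01  0.07]
```

Call:
play_rows(steps="0.1 0.1 0.6 0 0 0 0.5;0 0 0.3 0 0 0 0.5;0 0 0.2 0 0 0 0.5;0 0 0 0 0 0 0.5;0 0 0 0 0 0 0.5")

```text
time: 8.95
tcp_pos: [541.5, 350.5, 32.1]
ee_rot: [-2.218, -2.223, -0.002]
force: [-0.2, 0.4, -3.8]
grip_width: 65.6
```

```bash
python3 - <<'E'
from h import *
go((541.5,349.8,28),1)
E
```

```text
t 8.95 tcp [541.5 350.5  32.1] toolx [-0.002  1.     0.002] y [1.    0.002 0.   ] z [ 0.     0.002 -1.   ] F [-0.2  0.4 -3.8] w 65.6 q [0.52 0.55 1.25 0.   1.34 0.51]
shift cm [-0.07 -0.    0.41] per row [-0.069 -0.002  0.414]
rot to std [ 0.02 -0.1   0.14]
```

Call:
play_rows(steps="-0.05 0 0.2 0 0 0 0.5;0 0 0.1 0 0 0 0.5;0 0 0.1 0 0 0 0.5;0 0 0.1 0 0 0 0.5;0 0 0 0 0 0 0.5;0 0 0 0 0 0 0.5")

```text
time: 9.7
tcp_pos: [541.4, 350.0, 27.2]
ee_rot: [-2.218, -2.223, -0.002]
force: [-1.7, -1.4, -0.0]
grip_width: 65.4
```

Call:
play_rows(steps="0 0 0 0 0 0 0;0 0 0 0 0 0 0;0 0 0 0 0 0 0;0 0 -2.5 0 0 0 0;0 0 -3.5 0 0 0 0;0 -2 -3.5 0 0 0 0;-4 -3 0 0 0 0 0;-5 -3 0 0 0 0 0;-5 -3 0 0 0 0 0;0 0 0 0 0 0 0")

```text
time: 10.95
tcp_pos: [429.7, 207.1, 120.9]
ee_rot: [-2.22, -2.22, 0.001]
force: [0.1, 0.5, 0.1]
grip_width: 85.7
```

```bash
python3 - <<'E'
from h import *
st()
t=Cam("top");s=Cam("scene")
crop(t.im,170,150,300,280,"t5",4); crop(s.im,260,150,390,280,"s5",4)
cv2.imwrite('pics/b5.png',np.hstack([cv2.resize(cv2.imread('pics/t5.png'),(400,400)),cv2.resize(cv2.imread('pics/s5.png'),(400,400))]))
E
```

```text
t 10.95 tcp [429.7 207.1 120.9] toolx [0.    1.    0.001] y [ 1.    -0.    -0.002] z [-0.002  0.001 -1.   ] F [0.1 0.5 0.1] w 85.7 q [0.37 0.   1.72 0.   1.43 0.37]
```

View pics/b5.png

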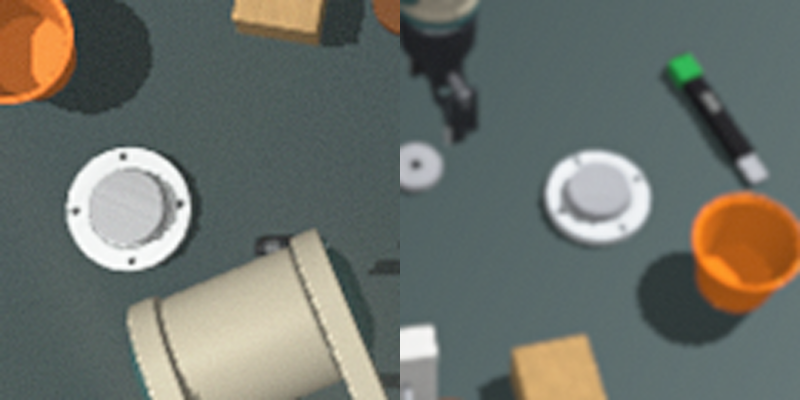

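```bash
python3 - <<'E'
from m import *
t=Cam("top");s=Cam("scene")
for c,uv in((t,(212,218)),(s,(324,212))):
    u,v=uv; 
    g=cv2.cvtColor(c.im,cv2.COLOR_RGB2GRAY)
    print(g[v-4,u-24:u+24].tolist())
    print("plate",disc(c,uv,"white",14,26), "old")
    a=((g>140)&(g<222)).astype(np.uint8); w=np.zeros_like(a); w[v-20:v+20,u-20:u+20]=1
    a=cv2.morphologyEx(a&w,cv2.MORPH_OPEN,cv2.getStructuringElement(2,(7,7)))
    n,l,sx,ce=cv2.connectedComponentsWithStats(a); i=1+np.argmax(sx[1:,4])
    k=max(cv2.findContours((l==i).astype(np.uint8),0,1)[0],key=cv2.contourArea)
    W=np.array([c.at(x,y,30)[:2] for x,y in k[:,0]],np.float32); print("base",cv2.fitEllipse(W),cv2.minEnclosingCircle(W))
E
```

```text
[91, 89, 85, 88, 202, 250, 243, 241, 242, 245, 234, 200, 199, 198, 198, 194, 197, 196, 197, 197, 201, 200, 198, 201, 200, 200, 198, 196, 192, 189, 191, 191, 193, 199, 166, 99, 131, 158, 161, 188, 212, 227, 240, 180, 68, 52, 57, 76]
plate (array([539.6, 348.2]), array([104.7, 107.6]), array([539.6, 349. ]), 109.4) old
base ((540.3091430664062, 348.19049072265625), (63.74860763549805, 67.0903091430664), 65.03570556640625) ((540.771484375, 349.4898376464844), 34.97820281982422)
[97, 96, 97, 98, 98, 98, 90, 110, 170, 229, 243, 242, 234, 216, 187, 187, 191, 193, 194, 193, 194, 194, 194, 194, 196, 195, 194, 193, 195, 193, 194, 193, 196, 207, 222, 216, 188, 190, 204, 179, 131, 104, 102, 104, 102, 102, 103, 104]
plate (array([544. , 350.8]), array([105. , 106.2]), array([543.4, 351.6]), 109.8) old
base ((546.0939331054688, 350.3939514160156), (62.65610885620117, 72.38333129882812), 128.98951721191406) ((548.423583984375, 347.6964111328125), 37.688232421875)
```

```bash
python3 - <<'E'
from m import *
t=Cam("top");s=Cam("scene")
for u,v,z in[(318,109,266),(458,141,266),(455,148,266),(427,170,66),(342,175,113),(342,263,113),(313,145,66)]: print((u,v,z),t.at(u,v,z).round(1))
print("r1",disc(t,(373,203),"black",96,16)); print("r2",disc(t,(404,203),"black",96,16))
crop(t.im,300,90,470,300,"t6",4)
go((558,-77.6,180),8)
E
```

```text
(318, 109, 266) [747.6  65.6 266. ]
(458, 141, 266) [ 666.5 -232.6  266. ]
(455, 148, 266) [ 651.4 -225.   266. ]
(427, 170, 66) [ 643.1 -232.    66. ]
(342, 175, 113) [628.2  -1.2 113. ]
(342, 263, 113) [408.5   8.6 113. ]
(313, 145, 66) [720.2  65.8  66. ]
r1 (array([556.4, -77.5]), array([55.4, 58.8]), array([556.7, -77.5]), 60.2)
r2 (array([ 553.8, -157. ]), array([55.5, 59.8]), array([ 553.3, -157.4]), 61.4)
t 11.25 tcp [432.5 210.4 122. ] toolx [-0.003  1.     0.002] y [1.    0.003 0.001] z [ 0.001  0.002 -1.   ] F [ 0.  -0.1  0.2] w 85.8 q [0.38 0.01 1.7  0.   1.43 0.37]
shift cm [-28.83  12.46  -5.85] per row [-3.603  1.558 -0.731]
rot to std [ 0.04 -0.12  0.19]
```

View pics/t6.png

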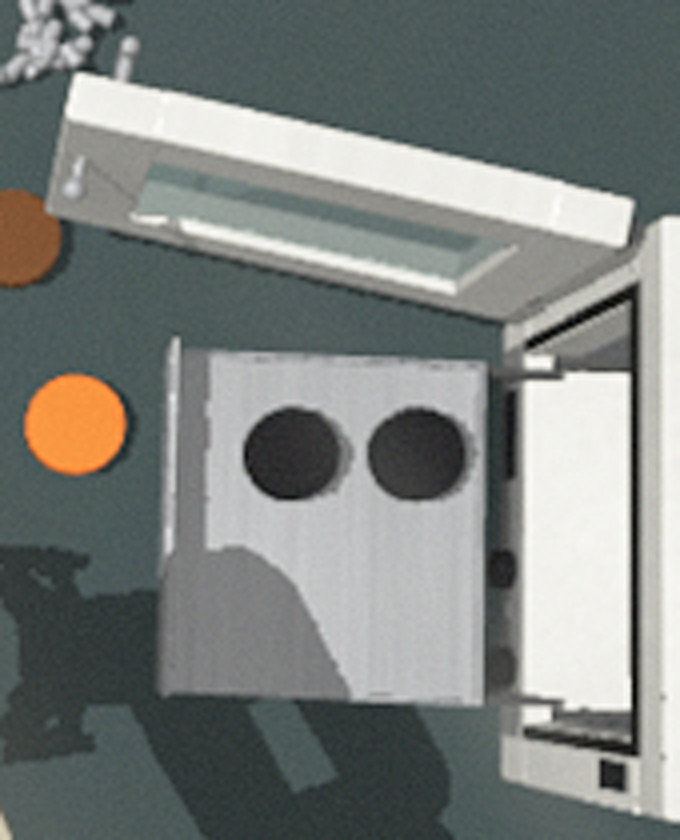

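Call:
play_rows(steps="0 0 -3 0 0 0 0;-3.6 1.5 -3 0 0 0 0;-3.6 1.5 0 0 0 0 0;-3.6 1.5 0 0 0 0 0;-3.6 1.5 0 0 0 0 0;-3.6 1.5 0 0 0 0 0;-3.6 1.6 0 0 0 0 0;-3.6 1.6 0 0 0 0 0;-3.6 1.7 0 0 0 0 0;0 0 0 0 0 0 0")

```text
time: 12.5
tcp_pos: [557.6, -80.1, 180.5]
ee_rot: [-2.22, -2.221, -0.001]
force: [0.9, 0.5, 0.3]
grip_width: 85.3
```

```bash
python3 - <<'E'
from m import *
go((558,-77.6,120),1)
E
```

```text
t 12.5 tcp [557.6 -80.1 180.5] toolx [-0.     1.     0.001] y [ 1.     0.    -0.001] z [-0.001  0.001 -1.   ] F [0.9 0.5 0.3] w 85.3 q [-0.21  0.19  1.39  0.    1.56 -0.21]
shift cm [0.24 0.05 6.06] per row [0.239 0.048 6.055]
rot to std [-0.03 -0.08  0.01]
```

Call:
play_rows(steps="0.2 0 2.5 0 0 0 0;0 0 2.5 0 0 0 0;0 0 2 0 0 0 0;0 0 1.0 0 0 0 0;0 0 0.3 0 0 0 0;0 0 0 0 0 0 0;0 0 0 0 0 0 0")

```text
time: 13.38
tcp_pos: [556.9, -76.2, 99.1]
ee_rot: [2.219, 2.224, 0.003]
force: [-0.1, 0.2, -0.2]
grip_width: 85.7
```

```bash
python3 - <<'E'
from m import *
go((558,-77.6,95.5),1)
s=Cam("scene");t=Cam("top")
crop(s.im,130,190,270,290,"s7",5)
E
```

```text
t 13.38 tcp [556.9 -76.2  99.1] toolx [-0.002  1.     0.001] y [1.    0.002 0.001] z [ 0.001  0.001 -1.   ] F [-0.1  0.2 -0.2] w 85.7 q [-0.2   0.26  1.48  0.    1.4  -0.21]
shift cm [-0.14  0.11  0.36] per row [-0.142  0.108  0.364]
rot to std [ 0.08 -0.08  0.14]
```

View pics/s7.png

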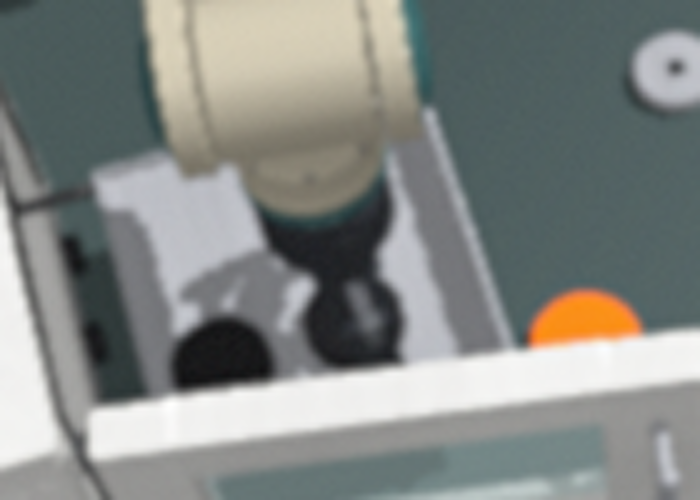

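Call:
play_rows(steps="-0.1 0.1 0.3 0 0 0 0;0 0 0 0 0 0 0;0 0 0 0 0 0 0.5;0 0 0 0 0 0 0.5;0 0 0 0 0 0 0.5;0 0 0 0 0 0 0.5;0 0 0 0 0 0 0.5", newtons=40)

```text
time: 14.35
tcp_pos: [557.7, -77.2, 95.7]
ee_rot: [-2.219, -2.224, -0.003]
force: [0.4, -0.4, 4.1]
grip_width: 58.4
```

```bash
python3 - <<'E'
from m import *
st()
E
```

```text
t 14.35 tcp [557.7 -77.2  95.7] toolx [-0.002  1.     0.001] y [1.    0.002 0.001] z [ 0.001  0.001 -1.   ] F [ 0.4 -0.4  4.1] w 58.4 q [-0.2   0.26  1.48  0.    1.4  -0.21]
```

Call:
play_rows(steps="0 0 -1 0 0 0 0.6;0 0 -3 0 0 0 0.6;0 0 -3 0 0 0 0.6;0 0 -2 0 0 0 0.6;3.5 0 0 0 0 0 0.6;4.5 -0.1 0 0 0 0 0.6;4.5 -0.1 0 0 0 0 0.6;4.5 -0.2 0 0 0 0 0.6;4.5 -0.2 0 0 0 0 0.6;4.5 -0.2 0 0 0 0 0.6")

```text
time: 15.6
tcp_pos: [548.3, 184.1, 185.6]
ee_rot: [-2.218, -2.223, -0.001]
force: [1.9, 0.4, -0.1]
grip_width: 58.3
```

Call:
play_rows(steps="4.5 -0.2 0 0 0 0 0.6;4.5 -0.2 0 0 0 0 0.6;4.5 -0.2 0 0 0 0 0.6;3 -0.2 0 0 0 0 0.6;0 0 2 0 0 0 0.6;0 0 2 0 0 0 0.6;0 0 2 0 0 0 0.6;0 0 2 0 0 0 0.6;0 0 0 0 0 0 0.6;0 0 0 0 0 0 0.6")

```text
time: 16.85
tcp_pos: [540.8, 347.8, 106.6]
ee_rot: [-2.218, -2.223, -0.004]
force: [0.3, -0.1, -0.3]
grip_width: 58.4
```

```bash
python3 - <<'E'
from m import *
go((541.4,349.8,50),1)
s=Cam("scene");t=Cam("top")
crop(s.im,250,130,400,270,"s8",5)
print("r2",disc(t,(404,203),"black",96,16))
E
```

```text
t 16.85 tcp [540.8 347.8 106.6] toolx [-0.002  1.     0.002] y [1.    0.002 0.001] z [ 0.001  0.002 -1.   ] F [ 0.3 -0.1 -0.3] w 58.4 q [0.51 0.46 1.2  0.   1.47 0.51]
shift cm [0.19 0.05 5.67] per row [0.187 0.05  5.665]
rot to std [ 0.06 -0.13  0.12]
r2 (array([ 553.8, -157. ]), array([55.5, 59.7]), array([ 553.3, -157.4]), 61.4)
```

View pics/s8.png

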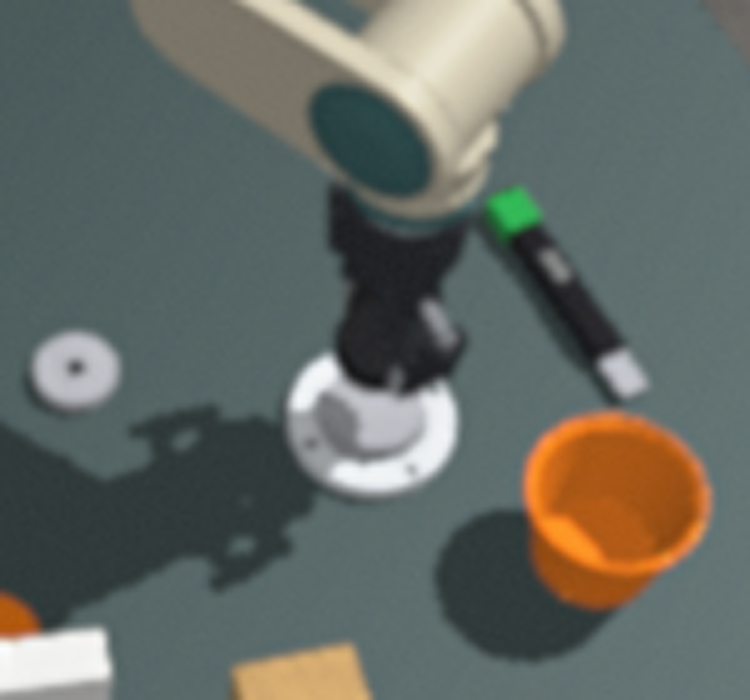

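Call:
play_rows(steps="0.2 0 2 0 0 0 0.6;0 0 2 0 0 0 0.6;0 0 1 0 0 0 0.6;0 0 0.3 0 0 0 0.6;0 0 0 0 0 0 0.6;0 0 0 0 0 0 0.6")

```text
time: 17.7
tcp_pos: [540.9, 350.1, 53.8]
ee_rot: [-2.218, -2.224, -0.004]
force: [0.4, 0.2, -0.8]
grip_width: 58.6
```

```bash
python3 - <<'E'
from m import *
go((541.4,349.8,48),1)
E
```

```text
t 17.7 tcp [540.9 350.1  53.8] toolx [-0.002  1.     0.002] y [1.    0.002 0.001] z [ 0.001  0.002 -1.   ] F [ 0.4  0.2 -0.8] w 58.6 q [0.52 0.52 1.24 0.   1.38 0.51]
shift cm [-0.03  0.05  0.58] per row [-0.033  0.054  0.58 ]
rot to std [ 0.08 -0.14  0.14]
```

Call:
play_rows(steps="0 0.05 0.3 0 0 0 0.6;0 0 0.15 0 0 0 0.6;0 0 0.1 0 0 0 0.6;0 0 0 0 0 0 0.6;0 0 0 0 0 0 0.6")

```text
time: 18.32
tcp_pos: [540.9, 349.9, 47.8]
ee_rot: [-2.218, -2.223, -0.002]
force: [-2.0, -1.5, 3.3]
grip_width: 58.3
```

Contact felt. Release, retreat and check.

Call:
play_rows(steps="0 0 0 0 0 0 0;0 0 0 0 0 0 0;0 0 0 0 0 0 0;0 0 -2.5 0 0 0 0;0 0 -3.5 0 0 0 0;0 -2 -3.5 0 0 0 0;-4 -3 0 0 0 0 0;-5 -3 0 0 0 0 0;-5 -3 0 0 0 0 0;0 0 0 0 0 0 0")

```text
time: 19.58
tcp_pos: [429.2, 207.1, 141.4]
ee_rot: [-2.22, -2.22, 0.001]
force: [0.7, 0.6, 0.3]
grip_width: 85.4
```

```bash
python3 - <<'E'
from m import *
t=Cam("top");s=Cam("scene")
print("r1 on base top z48",disc(t,(211,217),"black",48,18),disc(s,(323,208),"black",48,18))
print("r2",disc(t,(404,203),"black",96,16),disc(s,(174,261),"black",96,16))
crop(t.im,180,160,280,260,"t9",4); crop(s.im,270,160,370,260,"s9",4)
cv2.imwrite('pics/b9.png',np.hstack([cv2.imread('pics/t9.png'),cv2.imread('pics/s9.png')]))
go((555.5,-157.6,190),8)
E
```

```text
r1 on base top z48 (array([538.9, 346. ]), array([55.2, 58. ]), array([538.8, 346.2]), 59.9) (array([548.2, 345.5]), array([51.8, 59.5]), array([548.8, 346.4]), 61.8)
r2 (array([ 553.8, -157. ]), array([55.5, 59.8]), array([ 553.3, -157.4]), 61.4) (array([ 555.6, -155.3]), array([41. , 58.8]), array([ 561.3, -156.9]), 57.1)
t 19.68 tcp [431.6 209.5 142.9] toolx [-0.002  1.     0.003] y [1.    0.002 0.002] z [ 0.002  0.003 -1.   ] F [ 0.1  0.2 -0.4] w 85.0 q [ 0.37 -0.02  1.69  0.    1.47  0.37]
shift cm [-36.72  12.33  -4.79] per row [-4.59   1.541 -0.598]
rot to std [ 0.1  -0.14  0.1 ]
```

View pics/b9.png

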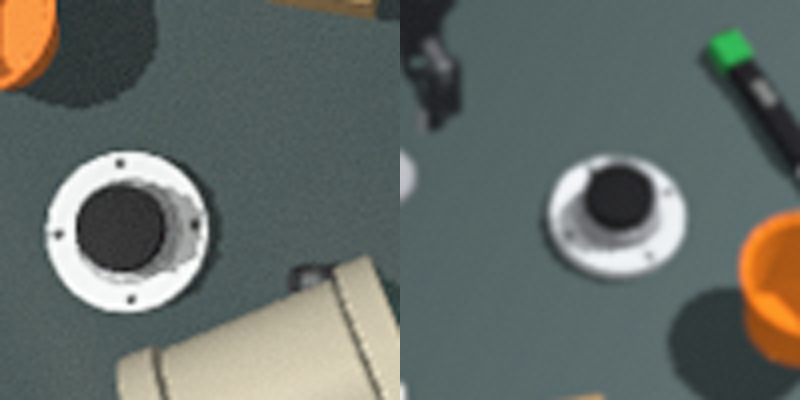

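```bash
python3 - <<'E'
from m import *
t=Cam("top");s=Cam("scene")
g=cv2.cvtColor(t.im,cv2.COLOR_RGB2GRAY).astype(float)
def dark(c,u,v,r=3):
    g=cv2.cvtColor(c.im,cv2.COLOR_RGB2GRAY).astype(float)
    w=np.clip(215-g[v-r:v+r+1,u-r:u+r+1],0,None); yy,xx=np.mgrid[v-r:v+r+1,u-r:u+r+1]; return (w*xx).sum()/w.sum(),(w*yy).sum()/w.sum()
for c,P in((t,[(210,200),(212,234),(194,218)]),(s,[])):
    H=[dark(c,*p) for p in P]; print([c.at(*h,14)[:2].round(1) for h in H])
print(s.im.shape); crop(s.im,295,190,350,240,"s10",10); crop(t.im,185,190,240,245,"t10",10)
E
```

```text
[array([593.2, 352.8]), array([492.2, 346. ]), array([539.5, 400.8])]
[]
(420, 560, 3)
```

View pics/t10.png

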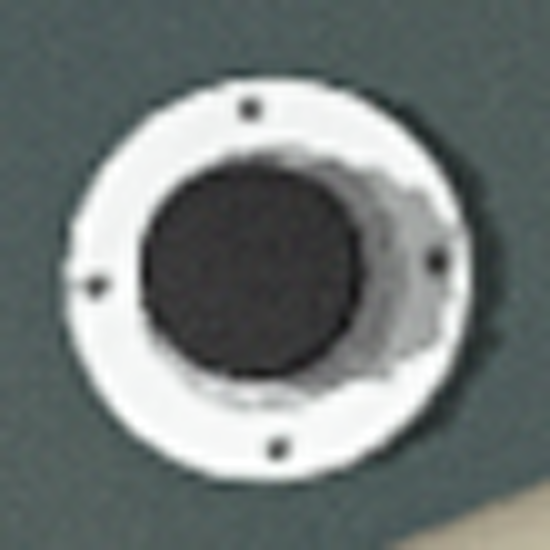

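View pics/s10.png

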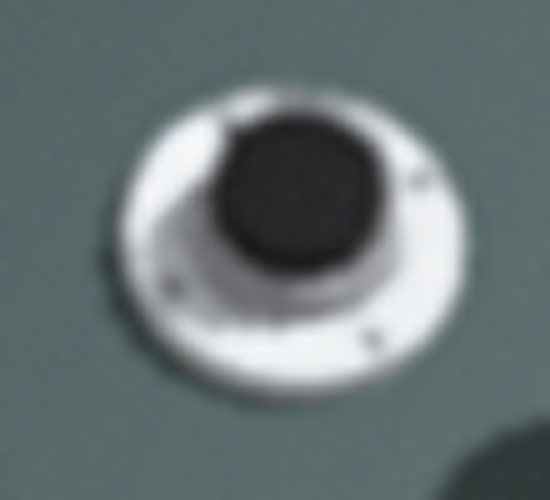

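Call:
play_rows(steps="0 0 -3 0 0 0 0;-4.2 1.5 -2.5 0 0 0 0;-4.2 1.5 0 0 0 0 0;-4.2 1.5 0 0 0 0 0;-4.2 1.5 0 0 0 0 0;-4.2 1.5 0 0 0 0 0;-4.1 1.6 0 0 0 0 0;-4 1.6 0 0 0 0 0;-3.8 1.7 0 0 0 0 0;0 0 0 0 -7.5 0 0")

```text
time: 21.02
tcp_pos: [557.5, -123.0, 195.8]
ee_rot: [2.156, 2.15, -0.143]
force: [-0.1, 0.3, -0.8]
grip_width: 85.4
```

Call:
play_rows(steps="0 0 0 0 -7.5 0 0;0 0 0 0 0 0 0;0 0 0 0 0 0 0")

```text
time: 21.4
tcp_pos: [556.6, -119.0, 196.6]
ee_rot: [2.081, 2.087, -0.27]
force: [-0.6, -0.5, 0.2]
grip_width: 85.7
```

```bash
python3 - <<'E'
from m import *
go((555.5,-157.6,130),1)
go((555.5,-157.6,97),1)
t=Cam("top")
crop(t.im,330,90,490,290,"t11",3)
E
```

```text
t 21.4 tcp [ 556.6 -119.   196.6] toolx [-0.003  0.967 -0.255] y [1.    0.003 0.   ] z [ 0.001 -0.255 -0.967] F [-0.6 -0.5  0.2] w 85.7 q [-0.16  0.17  1.39 -0.25  1.53 -0.16]
shift cm [-2.04 -0.12  7.43] per row [-2.036 -0.124  7.425]
rot to std [ 0.03 14.78  0.18]
t 21.4 tcp [ 556.6 -119.   196.6] toolx [-0.003  0.967 -0.255] y [1.    0.003 0.   ] z [ 0.001 -0.255 -0.967] F [-0.6 -0.5  0.2] w 85.7 q [-0.16  0.17  1.39 -0.25  1.53 -0.16]
shift cm [-1.19 -0.12 10.62] per row [-1.194 -0.124 10.616]
rot to std [ 0.03 14.78  0.18]
```

View pics/t11.png

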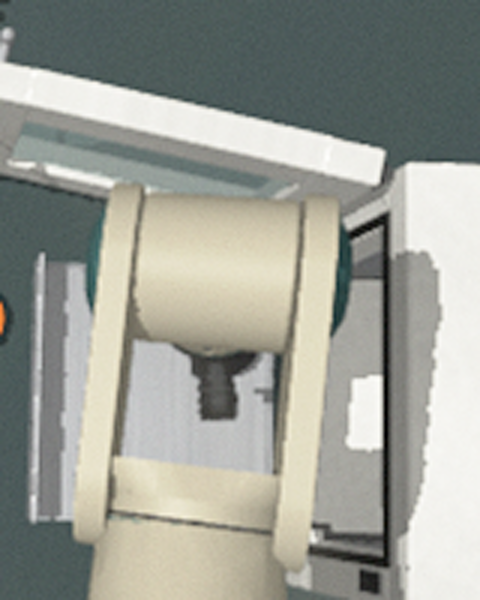

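Call:
play_rows(steps="-0.7 -0.1 2.5 0 0 0 0;-0.7 0 2.5 0 0 0 0;-0.6 0 2.4 0 0 0 0;0.4 0 1.5 0 0 0 0;0.3 0 1 0 0 0 0;0 0 0 0 0 0 0;0 0 0 0 0 0 0")

```text
time: 22.32
tcp_pos: [555.7, -157.1, 105.2]
ee_rot: [2.079, 2.085, -0.271]
force: [0.4, -0.5, -0.8]
grip_width: 85.2
```

```bash
python3 - <<'E'
from m import *
go((555.5,-157.6,97),1)
E
```

```text
t 22.32 tcp [ 555.7 -157.1  105.2] toolx [-0.002  0.966 -0.257] y [1.    0.003 0.001] z [ 0.002 -0.257 -0.966] F [ 0.4 -0.5 -0.8] w 85.2 q [-0.23  0.26  1.48 -0.26  1.34 -0.18]
shift cm [ 0.17 -0.02  0.81] per row [ 0.168 -0.019  0.809]
rot to std [ 0.11 14.92  0.15]
```

Call:
play_rows(steps="0.1 0 0.4 0 0 0 0;0.1 0 0.4 0 0 0 0;0 0 0 0 0 0 0;0 0 0 0 0 0 0.5;0 0 0 0 0 0 0.5;0 0 0 0 0 0 0.5;0 0 0 0 0 0 0.5;0 0 0 0 0 0 0.5")

```text
time: 23.32
tcp_pos: [555.5, -157.6, 96.7]
ee_rot: [2.079, 2.084, -0.271]
force: [-0.6, 0.4, 5.9]
grip_width: 58.7
```

```bash
python3 - <<'E'
from m import *
st()
E
```

```text
t 23.32 tcp [ 555.5 -157.6   96.7] toolx [-0.002  0.966 -0.258] y [1.    0.002 0.001] z [ 0.002 -0.258 -0.966] F [-0.6  0.4  5.9] w 58.7 q [-0.23  0.27  1.49 -0.26  1.33 -0.17]
```

Call:
play_rows(steps="-0.3 0 -1 0 0 0 0.6;-0.65 0 -2.4 0 0 0 0.6;-0.65 0 -2.4 0 0 0 0.6;-0.65 0 -2.4 0 0 0 0.6;3.35 0 -0.9 0 0 0 0.6;4.35 -0.1 -1.16 0 0 0 0.6;4.35 -0.1 -1.16 0 0 0 0.6;4.35 -0.1 -1.16 0 0 0 0.6;4.35 -0.1 -1.16 0 0 0 0.6;4.35 -0.1 -1.16 0 0 0 0.6")

```text
time: 24.58
tcp_pos: [549.1, 103.1, 181.3]
ee_rot: [2.08, 2.085, -0.273]
force: [0.2, -0.5, 0.1]
grip_width: 58.6
```

Call:
play_rows(steps="4.35 -0.1 -1.16 0 0 0 0.6;4.35 -0.1 -1.16 0 0 0 0.6;4.35 -0.2 -1.16 0 0 0 0.6;4.35 -0.2 -1.16 0 0 0 0.6;4.35 -0.2 -1.16 0 0 0 0.6;2.2 0 -0.6 0 0 0 0.6;0 0 0 0 0 0 0.6;0 0 0 0 0 0 0.6")

```text
time: 25.58
tcp_pos: [541.0, 348.8, 181.3]
ee_rot: [2.08, 2.085, -0.273]
force: [0.0, -0.5, -0.2]
grip_width: 58.5
```

```bash
python3 - <<'E'
from m import *
go((541.6,350.5,90),1)
go((541.6,350.5,72),1)
s=Cam("scene")
crop(s.im,250,130,400,270,"s12",5)
t=Cam("top");crop(t.im,330,90,490,300,"t12",3)
E
```

```text
t 25.57 tcp [541.  348.8 181.3] toolx [-0.002  0.966 -0.258] y [ 1.     0.002 -0.001] z [-0.    -0.258 -0.966] F [ 0.  -0.5 -0.2] w 58.5 q [ 0.6   0.53  0.98 -0.22  1.78  0.57]
shift cm [2.52 0.07 8.78] per row [2.518 0.07  8.782]
rot to std [-0.02 14.94  0.11]
t 25.57 tcp [541.  348.8 181.3] toolx [-0.002  0.966 -0.258] y [ 1.     0.002 -0.001] z [-0.    -0.258 -0.966] F [ 0.  -0.5 -0.2] w 58.5 q [ 0.6   0.53  0.98 -0.22  1.78  0.57]
shift cm [ 2.98  0.07 10.52] per row [ 2.982  0.071 10.522]
rot to std [-0.02 14.94  0.11]
```

View pics/s12.png

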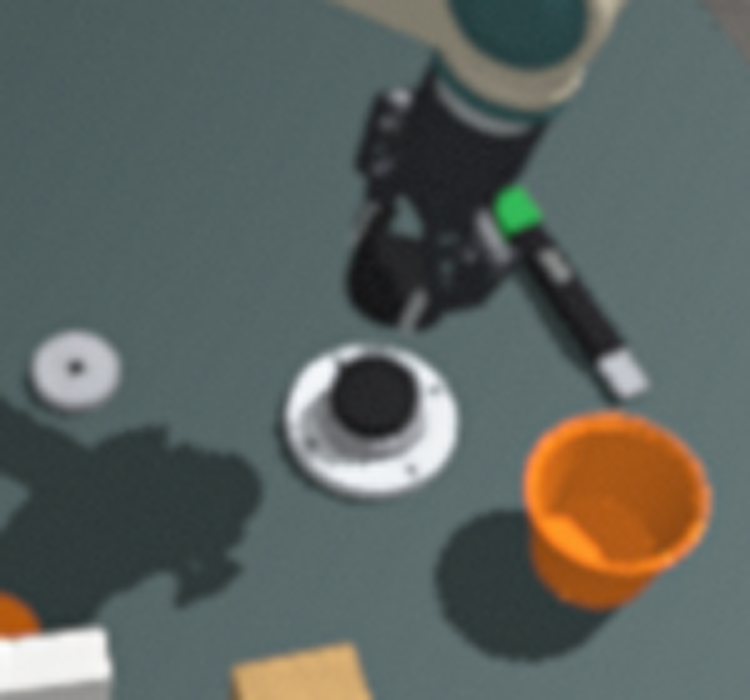

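View pics/t12.png

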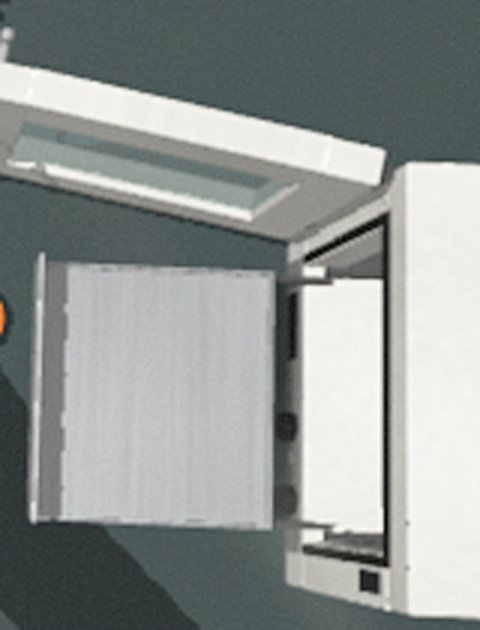

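Call:
play_rows(steps="0.6 0.1 2.2 0 0 0 0.6;0.6 0 2.2 0 0 0 0.6;0.6 0 2.2 0 0 0 0.6;0.6 0 2.2 0 0 0 0.6;0.4 0 1 0 0 0 0.6;0.1 0 0.4 0 0 0 0.6;0 0 0 0 0 0 0.6;0 0 0 0 0 0 0.6")

```text
time: 26.68
tcp_pos: [542.3, 351.5, 76.6]
ee_rot: [2.08, 2.085, -0.27]
force: [0.4, 0.7, -0.4]
grip_width: 58.6
```

```bash
python3 - <<'E'
from m import *
go((541.6,350.5,66.7),1)
E
```

```text
t 26.68 tcp [542.3 351.5  76.6] toolx [-0.002  0.967 -0.256] y [1.    0.002 0.001] z [ 0.002 -0.256 -0.967] F [ 0.4  0.7 -0.4] w 58.6 q [ 0.6   0.62  1.08 -0.21  1.6   0.61]
shift cm [ 0.15 -0.08  0.99] per row [ 0.154 -0.075  0.985]
rot to std [ 0.1  14.85  0.12]
```

Call:
play_rows(steps="0.1 -0.08 0.5 0 0 0 0.6;0 0 0.2 0 0 0 0.6;0.05 0 0.15 0 0 0 0.6;0 0 0 0 0 0 0.6;0 0 0 0 0 0 0.6")

```text
time: 27.3
tcp_pos: [541.2, 350.6, 66.9]
ee_rot: [2.08, 2.085, -0.272]
force: [0.2, 0.2, -0.9]
grip_width: 58.3
```

Call:
play_rows(steps="0 0 0.1 0 0 0 0.6;0 0 0 0 0 0 0.6;0 0 0 0 0 0 0.6")

```text
time: 27.68
tcp_pos: [541.2, 350.6, 66.7]
ee_rot: [2.08, 2.085, -0.271]
force: [-2.0, 0.4, 5.9]
grip_width: 58.6
```

Contact. Release and retreat.

Call:
play_rows(steps="0 0 0 0 0 0 0;0 0 0 0 0 0 0;0 0 0 0 0 0 0;-0.6 0 -2.5 0 0 0 0;-0.9 0 -3.5 0 0 0 0;-0.9 0 -3.5 0 7.4 0 0;-4 -4 0 0 7.4 0 0;-5 -4 0 0 0 0 0;-5 -3 0 0 0 0 0;0 0 0 0 0 0 0")

```text
time: 28.92
tcp_pos: [430.4, 210.3, 168.7]
ee_rot: [2.221, 2.221, -0.004]
force: [0.5, 0.5, -0.5]
grip_width: 85.2
```

```bash
python3 - <<'E'
from m import *
t=Cam("top");s=Cam("scene")
print("r2 on r1 top z66",disc(t,(209,217),"black",66,18),disc(s,(323,205),"black",66,20))
print("cap",disc(t,(272,258),"silver",12),disc(s,(264,204),"silver",12))
crop(t.im,185,185,240,240,"t9",7); crop(s.im,295,180,350,235,"s9",7)
cv2.imwrite('pics/b13.png',np.hstack([cv2.imread('pics/t9.png'),cv2.imread('pics/s9.png')]))
go((426.5,187,80),1)
E
```

```text
r2 on r1 top z66 (array([538.1, 344.8]), array([55.3, 62.5]), array([537.8, 345.3]), 63.8) (array([550.6, 344.5]), array([52.5, 79.3]), array([550.3, 344. ]), 78.5)
cap (array([433.2, 232.3]), array([17.8, 31.4]), array([432.2, 232.5]), 34.4) (array([429.1, 188.2]), array([55.3, 57.3]), array([429.4, 188. ]), 59.9)
t 29.02 tcp [432.7 212.8 169.9] toolx [-0.002  1.    -0.001] y [1.    0.002 0.002] z [ 0.002 -0.001 -1.   ] F [0.7 0.1 0.5] w 85.6 q [ 0.38 -0.03  1.64 -0.    1.53  0.38]
shift cm [-2.57 -0.64  9.  ] per row [-2.571 -0.64   8.996]
rot to std [0.09 0.06 0.09]
```

View pics/b13.png

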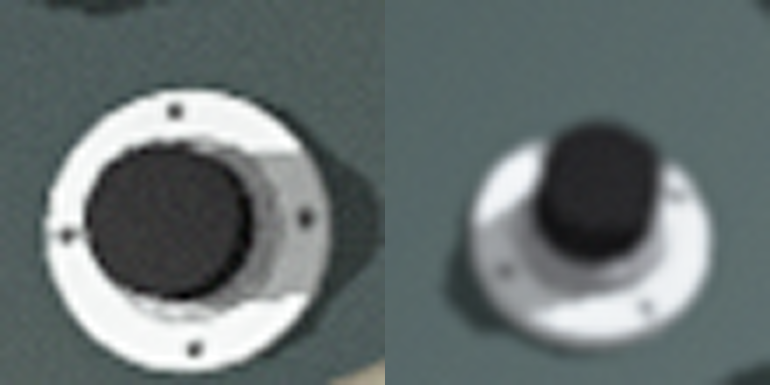

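Call:
play_rows(steps="-1.3 -0.3 2 0 0 0 0;-1.3 -0.3 2.5 0 0 0 0;0 0 2.5 0 0 0 0;0 0 2.5 0 0 0 0;0 0 2.5 0 0 0 0;0 0 1.5 0 0 0 0;0 0 0 0 0 0 0;0 0 0 0 0 0 0")

```text
time: 30.02
tcp_pos: [427.3, 187.0, 35.3]
ee_rot: [2.217, 2.223, 0.0]
force: [0.2, 0.4, 0.1]
grip_width: 85.6
```

```bash
python3 - <<'E'
from m import *
go((427,187,19),1)
E
```

```text
t 30.02 tcp [427.3 187.   35.3] toolx [-0.003  1.    -0.001] y [1.    0.003 0.002] z [ 0.002 -0.001 -1.   ] F [0.2 0.4 0.1] w 85.6 q [ 0.33  0.08  1.82 -0.    1.24  0.33]
shift cm [-0.   -0.03  1.63] per row [-1.000e-03 -3.100e-02  1.632e+00]
rot to std [0.09 0.08 0.15]
```

Call:
play_rows(steps="0 0 0.8 0 0 0 0;0 0 0.6 0 0 0 0;0 0 0.2 0 0 0 0;0 0 0 0 0 0 0;0 0 0 0 0 0 0.5;0 0 0 0 0 0 0.5;0 0 0 0 0 0 0.5;0 0 0 0 0 0 0.5;0 0 0 0 0 0 0.5", newtons=70)

```text
time: 31.15
tcp_pos: [427.1, 186.7, 19.3]
ee_rot: [2.217, 2.223, 0.0]
force: [-1.0, -0.8, 4.8]
grip_width: 52.9
```

```bash
python3 - <<'E'
from m import *
st()
s=Cam("scene")
crop(s.im,220,160,320,250,"s14",6)
E
```

```text
t 31.15 tcp [427.1 186.7  19.3] toolx [-0.002  1.    -0.001] y [1.    0.002 0.001] z [ 0.001 -0.001 -1.   ] F [-1.  -0.8  4.8] w 52.9 q [ 0.33  0.11  1.83 -0.    1.2   0.33]
```

View pics/s14.png

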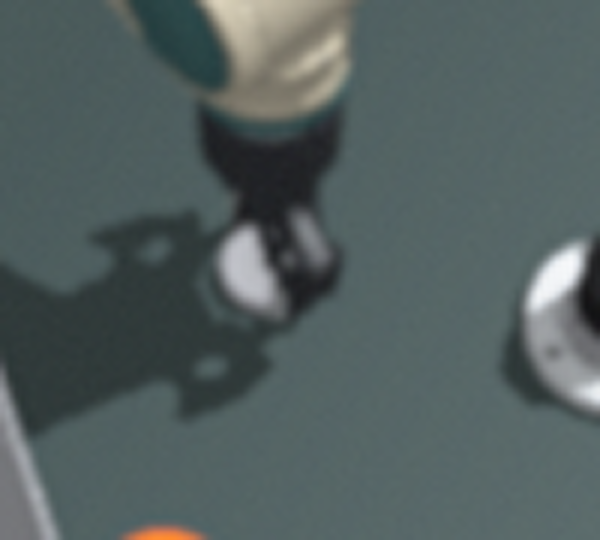

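Call:
play_rows(steps="0 0 -1 0 0 0 0.6;0 0 -2.5 0 0 0 0.6;0 0 -3 0 0 0 0.6;0 0 -3 0 0 0 0.6;0 0 -2.5 0 0 0 0.6;0 0 0 0 0 0 0.6;0 0 0 0 0 0 0.6")

```text
time: 32.08
tcp_pos: [425.9, 186.6, 137.2]
ee_rot: [2.218, 2.224, -0.005]
force: [-0.2, -0.2, -2.2]
grip_width: 53.1
```

```bash
python3 - <<'E'
from m import *
go((541.4,350.2,140),5)
s=Cam("scene")
crop(s.im,220,120,340,220,"s15",6)
E
```

```text
t 32.08 tcp [425.9 186.6 137.2] toolx [-0.002  1.    -0.002] y [ 1.     0.002 -0.002] z [-0.002 -0.002 -1.   ] F [-0.2 -0.2 -2.2] w 53.1 q [ 0.33 -0.05  1.73 -0.    1.46  0.33]
shift cm [16.34 11.59 -0.34] per row [ 3.267  2.318 -0.069]
rot to std [-0.1   0.14  0.14]
```

View pics/s15.png

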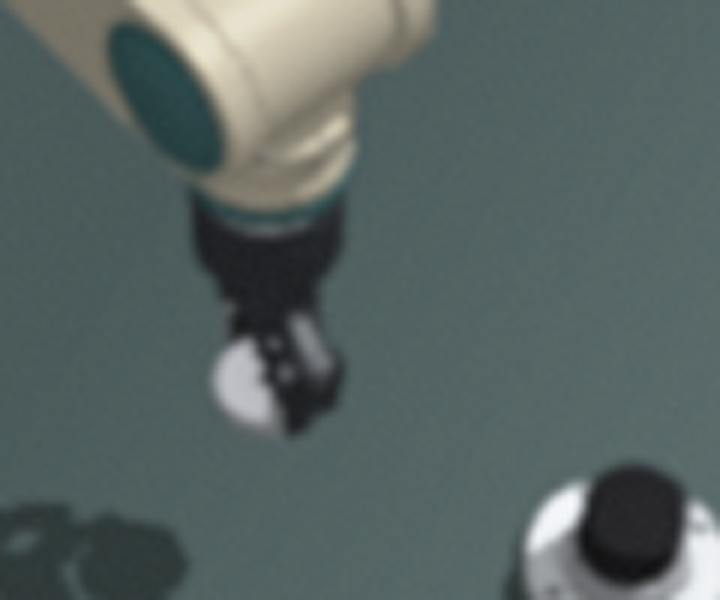

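Call:
play_rows(steps="3.2 2.3 0 0 0 0 0.6;3.2 2.3 0 0 0 0 0.6;3.2 2.3 0 0 0 0 0.6;3.2 2.3 0 0 0 0 0.6;3.2 2.3 0 0 0 0 0.6;0.3 0.1 1.5 0 0 0 0.6;0 0 1.5 0 0 0 0.6;0 0 0.5 0 0 0 0.6;0 0 0 0 0 0 0.6;0 0 0 0 0 0 0.6")

```text
time: 33.38
tcp_pos: [542.3, 349.8, 104.0]
ee_rot: [2.218, 2.222, 0.0]
force: [0.1, 0.0, -1.8]
grip_width: 52.4
```

```bash
python3 - <<'E'
from m import *
go((541.4,350.2,88),1)
s=Cam("scene")
crop(s.im,270,150,370,250,"s16",6)
E
```

```text
t 33.38 tcp [542.3 349.8 104. ] toolx [-0.002  1.    -0.001] y [1.    0.002 0.001] z [ 0.001 -0.001 -1.   ] F [ 0.1  0.  -1.8] w 52.4 q [ 0.52  0.47  1.2  -0.    1.47  0.51]
shift cm [ 0.04 -0.09  1.6 ] per row [ 0.04  -0.094  1.604]
rot to std [0.07 0.07 0.12]
```

View pics/s16.png

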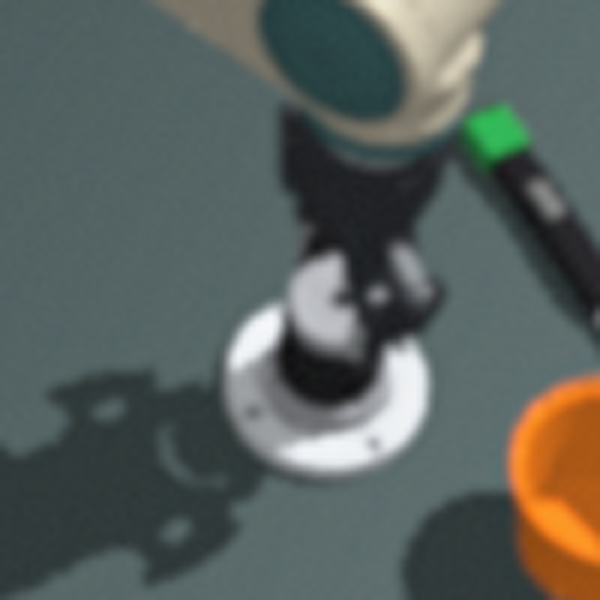

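Call:
play_rows(steps="0 -0.08 0.6 0 0 0 0.6;0 0 0.4 0 0 0 0.6;0 0 0.2 0 0 0 0.6;0 0 0 0 0 0 0.6;0 0 0 0 0 0 0.6")

```text
time: 34.05
tcp_pos: [541.4, 350.0, 91.2]
ee_rot: [2.218, 2.223, -0.002]
force: [-0.0, 1.0, -1.0]
grip_width: 52.8
```

```bash
python3 - <<'E'
from m import *
go((541.4,350.3,85),1)
E
```

```text
t 34.05 tcp [541.4 350.   91.2] toolx [-0.002  1.    -0.002] y [1.    0.002 0.   ] z [ 0.    -0.002 -1.   ] F [-0.  1. -1.] w 52.8 q [ 0.52  0.48  1.21 -0.    1.45  0.52]
shift cm [0.03 0.   0.62] per row [0.028 0.002 0.622]
rot to std [0.02 0.1  0.14]
```

Call:
play_rows(steps="0.03 0 0.2 0 0 0 0.6;0 0 0.1 0 0 0 0.6;0 0 0 0 0 0 0.6;0 0 0 0 0 0 0.6")

```text
time: 34.55
tcp_pos: [541.3, 350.3, 88.1]
ee_rot: [2.218, 2.223, -0.002]
force: [-1.1, -0.9, -1.5]
grip_width: 52.7
```

Call:
play_rows(steps="0 0 0.15 0 0 0 0.6;0 0 0 0 0 0 0.6;0 0 0 0 0 0 0.6")

```text
time: 34.92
tcp_pos: [541.3, 350.2, 86.6]
ee_rot: [2.218, 2.223, -0.002]
force: [0.0, -0.1, -1.1]
grip_width: 52.9
```

Call:
play_rows(steps="0 0 0.1 0 0 0 0.6;0 0 0 0 0 0 0.6;0 0 0 0 0 0 0.6")

```text
time: 35.3
tcp_pos: [541.3, 350.2, 85.5]
ee_rot: [2.218, 2.223, -0.002]
force: [-0.5, 0.5, -1.2]
grip_width: 53.0
```

Call:
play_rows(steps="0 0 0.1 0 0 0 0.6;0 0 0 0 0 0 0.6;0 0 0 0 0 0 0.6")

```text
time: 35.67
tcp_pos: [541.4, 350.3, 85.4]
ee_rot: [2.218, 2.223, -0.001]
force: [-3.3, -1.7, 6.0]
grip_width: 52.8
```

Call:
play_rows(steps="0 0 0 0 0 0 0.2;0 0 0 0 0 0 0;0 0 0 0 0 0 0;0 0 0 0 0 0 0;0 0 -2.5 0 0 0 0;0 0 -3.5 0 0 0 0;0 -2 -3.5 0 0 0 0;-4 -3 0 0 0 0 0;-5 -3 0 0 0 0 0;-5 -3 0 0 0 0 0")

```text
time: 36.92
tcp_pos: [430.6, 208.9, 179.9]
ee_rot: [2.217, 2.224, -0.001]
force: [0.7, -0.2, 1.5]
grip_width: 85.6
```

```bash
python3 - <<'E'
from m import *
t=Cam("top");s=Cam("scene")
def cap(c,uv,z):
    g=cv2.cvtColor(c.im,cv2.COLOR_RGB2GRAY); u,v=uv
    a=((g>150)&(g<225)).astype(np.uint8); w=np.zeros_like(a); w[v-17:v+17,u-17:u+17]=1
    a=cv2.morphologyEx(a&w,cv2.MORPH_OPEN,cv2.getStructuringElement(2,(5,5)))
    n,l,sx,ce=cv2.connectedComponentsWithStats(a); i=1+np.argmax(sx[1:,4])
    k=max(cv2.findContours((l==i).astype(np.uint8),0,1)[0],key=cv2.contourArea)
    W=np.array([c.at(x,y,z)[:2] for x,y in k[:,0]],np.float32); print("cap",cv2.fitEllipse(W),cv2.minEnclosingCircle(W))
cap(t,(207,215),78);cap(s,(323,199),78)
crop(t.im,185,185,240,240,"t9",7); crop(s.im,295,180,350,235,"s9",7)
cv2.imwrite('pics/b17.png',np.hstack([cv2.imread('pics/t9.png'),cv2.imread('pics/s9.png')]))
st()
E
```

```text
cap ((540.139892578125, 348.3101501464844), (52.27448272705078, 52.867488861083984), 71.67742156982422) ((541.0669555664062, 349.1308288574219), 28.354679107666016)
cap ((543.3421630859375, 350.9515686035156), (50.12706756591797, 57.94451141357422), 151.0269012451172) ((546.2162475585938, 348.2294616699219), 31.1723575592041)
t 37.02 tcp [428.8 206.8 178.7] toolx [ 0.     1.    -0.004] y [ 1.    -0.    -0.002] z [-0.002 -0.004 -1.   ] F [ 0.8 -0.4 -0.3] w 85.1 q [ 0.37 -0.05  1.65 -0.    1.55  0.37]
```

View pics/b17.png

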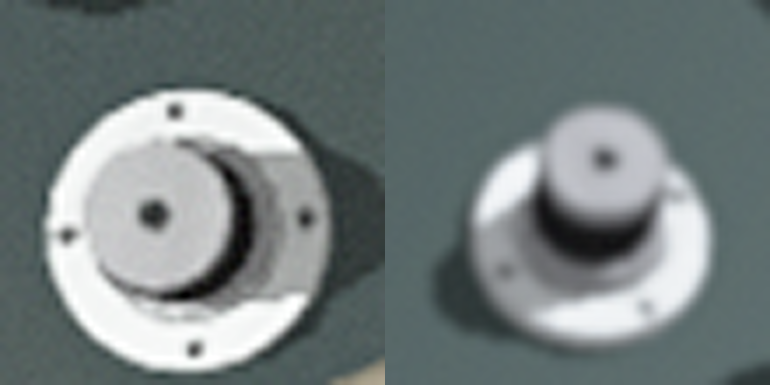

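Call:
play_rows(steps="-2.4 1.8 -1 0 0 0 1;-2.4 1.8 -1 0 0 0 1;-2.4 1.8 0 0 0 0 1;-2.4 1.8 0 0 0 0 1;-2.4 1.8 0 0 0 0 1;0 0 0 0 -10 0 1;0 0 0 0 -10 0 1;0 0 0 0 -10 0 1;0 0 0 0 -10 0 1;0 0 0 0 0 0 1", newtons=40)

```text
time: 38.28
tcp_pos: [521.7, 92.2, 197.9]
ee_rot: [1.81, 1.823, -0.664]
force: [0.0, -0.5, -0.4]
grip_width: -0.2
```

```bash
python3 - <<'E'
from m import *
t=Cam("top")
go((519.5,60,107),5)
crop(t.im,240,110,440,310,"t18",3)
E
```

```text
t 38.33 tcp [522.   91.5 199. ] toolx [-0.004  0.767 -0.642] y [ 1.     0.004 -0.002] z [ 0.002 -0.642 -0.767] F [-0.1 -0.3 -0.6] w -0.2 q [ 0.4   0.27  1.38 -0.65  1.76  0.36]
shift cm [ 3.5  -0.25  9.08] per row [ 0.699 -0.05   1.816]
rot to std [-0.   39.95  0.27]
```

View pics/t18.png

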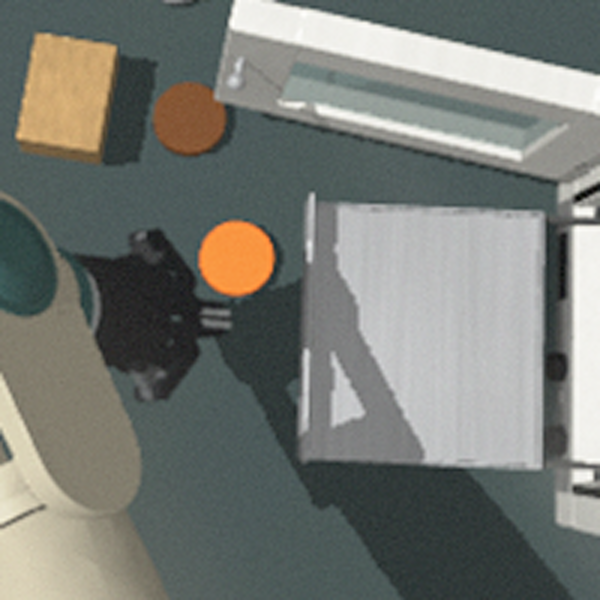

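Call:
play_rows(steps="0.7 0 1.8 0 0 0 1;0.7 0 1.8 0 0 0 1;0.7 0 1.8 0 0 0 1;0.7 -0.1 1.8 0 0 0 1;0.7 -0.1 1.8 0 0 0 1;-0.75 0 0.65 0 0 0 1;-0.75 0 0.65 0 0 0 1;0 0 0 0 0 0 1")

```text
time: 39.33
tcp_pos: [520.4, 38.7, 109.3]
ee_rot: [1.814, 1.816, -0.66]
force: [0.2, 0.5, -0.4]
grip_width: 0.2
```

```bash
python3 - <<'E'
from m import *
go((519.5,28,107),1)
E
```

```text
t 39.33 tcp [520.4  38.7 109.3] toolx [-0.     0.765 -0.644] y [1.    0.001 0.002] z [ 0.002 -0.644 -0.765] F [ 0.2  0.5 -0.4] w 0.2 q [ 0.31  0.31  1.53 -0.66  1.56  0.41]
shift cm [-0.67 -0.09  0.86] per row [-0.675 -0.092  0.863]
rot to std [ 0.12 40.08  0.05]
```

Call:
play_rows(steps="-0.6 -0.1 0.7 0 0 0 1;-0.5 0 0.45 0 0 0 1;-0.75 0 0.65 0 0 0 1;-0.75 -0.05 0.65 0 0 0 1;-0.75 -0.05 0.65 0 0 0 1;-0.75 -0.05 0.65 0 0 0 1;-0.75 -0.05 0.65 0 0 0 1")

```text
time: 40.2
tcp_pos: [517.1, -26.8, 106.0]
ee_rot: [1.813, 1.817, -0.662]
force: [-1.9, 3.5, 1.4]
grip_width: -0.0
```

```bash
python3 - <<'E'
from m import *
go((511,-180,108),1)
t=Cam("top")
crop(t.im,300,110,460,310,"t19",3)
E
```

```text
t 40.2 tcp [517.1 -26.8 106. ] toolx [-0.002  0.765 -0.644] y [1.    0.002 0.   ] z [ 0.002 -0.644 -0.765] F [-1.9  3.5  1.4] w -0.0 q [ 0.2   0.25  1.6  -0.69  1.47  0.33]
shift cm [-11.85  -0.65   9.71] per row [-11.847  -0.649   9.714]
rot to std [ 0.05 40.11  0.13]
```

View pics/t19.png

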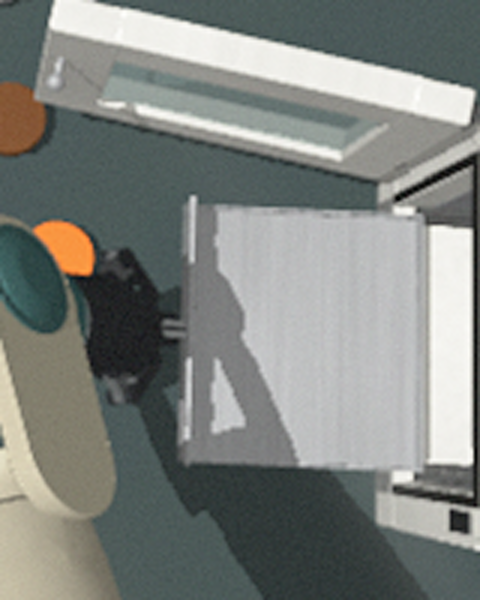

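Call:
play_rows(steps="-1.15 -0.06 0.95 0 0 0 1;-1.15 -0.06 0.95 0 0 0 1;-1.15 -0.06 0.95 0 0 0 1;-1.15 -0.06 0.95 0 0 0 1;-1.15 -0.06 0.95 0 0 0 1;-1.15 -0.06 0.95 0 0 0 1;-1.15 -0.06 0.95 0 0 0 1;-1 -0.06 0.8 0 0 0 1;-0.8 -0.06 0.65 0 0 0 1")

```text
time: 41.38
tcp_pos: [512.0, -154.5, 107.4]
ee_rot: [1.813, 1.817, -0.662]
force: [-1.0, 2.9, -1.6]
grip_width: 0.0
```

```bash
python3 - <<'E'
from m import *
go((510,-214,108),1)
t=Cam("top");s=Cam("scene")
crop(t.im,320,90,480,290,"t20",3)
crop(s.im,60,150,260,330,"s20",3)
E
```

```text
t 41.38 tcp [ 512.  -154.5  107.4] toolx [-0.002  0.765 -0.644] y [ 1.     0.002 -0.   ] z [ 0.001 -0.644 -0.765] F [-1.   2.9 -1.6] w 0.0 q [-0.05  0.19  1.68 -0.73  1.32  0.16]
shift cm [-4.59 -0.21  3.79] per row [-4.594 -0.213  3.788]
rot to std [4.00e-02 4.01e+01 1.20e-01]
```

View pics/t20.png

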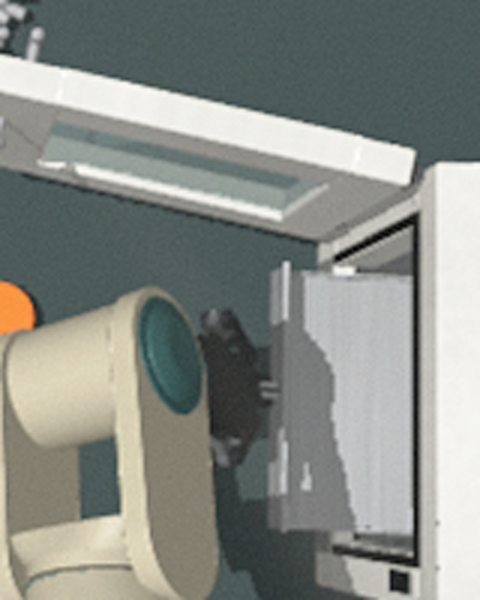

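View pics/s20.png

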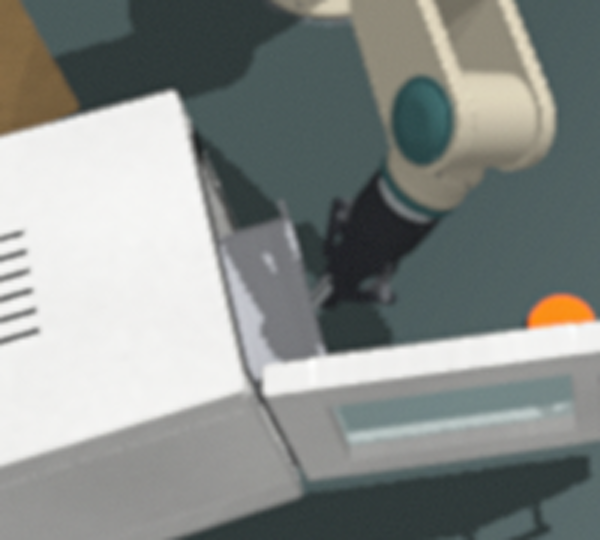

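Call:
play_rows(steps="-0.75 -0.04 0.63 0 0 0 1;-0.75 -0.04 0.63 0 0 0 1;-0.75 -0.04 0.63 0 0 0 1;-0.4 -0.02 0.33 0 0 0 1;-0.4 -0.02 0.33 0 0 0 1")

```text
time: 42.1
tcp_pos: [510.5, -193.8, 107.6]
ee_rot: [1.813, 1.817, -0.662]
force: [-1.4, 1.9, 1.5]
grip_width: -0.2
```

Call:
play_rows(steps="-0.3 -0.01 0.25 0 0 0 1;-0.3 -0.01 0.25 0 0 0 1;0 0 0 0 0 0 1")

```text
time: 42.48
tcp_pos: [510.5, -201.5, 107.7]
ee_rot: [1.813, 1.817, -0.662]
force: [0.5, 0.1, 0.2]
grip_width: 0.3
```

Call:
play_rows(steps="-0.3 -0.01 0.25 0 0 0 1;-0.15 -0.01 0.12 0 0 0 1")

```text
time: 42.72
tcp_pos: [510.2, -207.1, 107.7]
ee_rot: [1.813, 1.818, -0.662]
force: [-1.8, 2.4, 0.3]
grip_width: 0.0
```

Call:
play_rows(steps="-0.15 0 0.12 0 0 0 1;-0.15 -0.01 0.12 0 0 0 1")

```text
time: 42.98
tcp_pos: [510.0, -210.9, 107.7]
ee_rot: [1.813, 1.818, -0.662]
force: [-2.6, 2.4, 0.2]
grip_width: 0.0
```

Call:
play_rows(steps="-0.15 0 0.12 0 0 0 1;-0.1 0 0.08 0 0 0 1")

```text
time: 43.22
tcp_pos: [510.1, -214.1, 107.8]
ee_rot: [1.813, 1.818, -0.662]
force: [-1.5, 2.5, -1.0]
grip_width: 0.0
```

Call:
play_rows(steps="-0.1 0 0.08 0 0 0 1;-0.1 0 0.08 0 0 0 1")

```text
time: 43.48
tcp_pos: [510.1, -216.7, 107.9]
ee_rot: [1.813, 1.818, -0.662]
force: [-0.8, 2.3, 0.1]
grip_width: -0.0
```

Call:
play_rows(steps="-0.1 0 0.08 0 0 0 1;-0.1 0 0.08 0 0 0 1")

```text
time: 43.72
tcp_pos: [510.1, -219.2, 108.0]
ee_rot: [1.813, 1.818, -0.662]
force: [-1.7, 3.3, -0.8]
grip_width: 0.0
```

Call:
play_rows(steps="-0.1 0 0.08 0 0 0 1;-0.1 0 0.08 0 0 0 1")

```text
time: 43.98
tcp_pos: [510.1, -221.8, 108.1]
ee_rot: [1.813, 1.818, -0.662]
force: [-0.2, 3.1, -1.0]
grip_width: -0.2
```

Call:
play_rows(steps="-0.1 0 0.08 0 0 0 1;-0.1 0 0.08 0 0 0 1")

```text
time: 44.22
tcp_pos: [510.2, -223.3, 108.0]
ee_rot: [1.815, 1.819, -0.66]
force: [-4.3, 16.0, 3.1]
grip_width: -0.1
```

Call:
play_rows(steps="-0.1 0 0.08 0 0 0 1;-0.1 0 0.08 0 0 0 1")

```text
time: 44.48
tcp_pos: [510.3, -223.7, 108.0]
ee_rot: [1.816, 1.821, -0.657]
force: [-10.2, 33.4, 10.9]
grip_width: 0.3
```

```bash
python3 - <<'E'
from m import *
st()
t=Cam("top");s=Cam("scene")
crop(t.im,360,90,480,290,"t21",3)
crop(s.im,80,170,220,310,"s21",4)
E
```

```text
t 44.48 tcp [ 510.3 -223.7  108. ] toolx [-0.002  0.768 -0.64 ] y [1.    0.003 0.   ] z [ 0.002 -0.64  -0.768] F [-10.2  33.4  10.9] w 0.3 q [-0.18  0.19  1.67 -0.73  1.23  0.05]
```

View pics/t21.png

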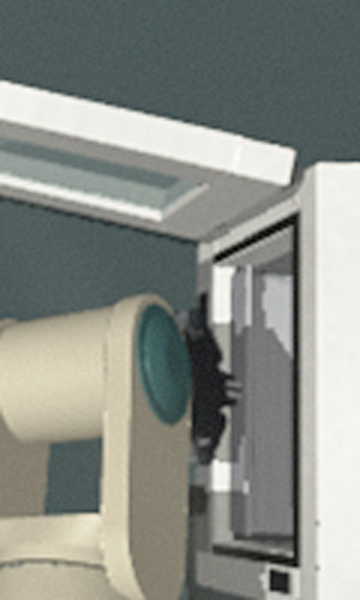

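View pics/s21.png

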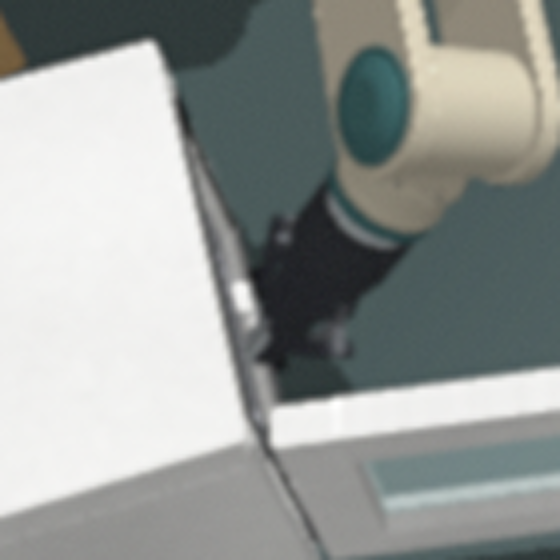

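Call:
play_rows(steps="0.4 0 -0.35 0 0 0 1;1.5 0 -1.25 0 0 0 1;2.3 0 -1.9 0 0 0 1;2.3 0 -1.9 0 0 0 1;2.3 0 -1.9 0 0 0 1;2.3 0 -1.9 0 0 0 1;0 0 -2 0 0 0 1;0 0 -2 0 0 0 1;0 0 -2 0 0 0 1;0 0 0 0 0 0 1")

```text
time: 45.82
tcp_pos: [510.9, -43.8, 154.5]
ee_rot: [1.812, 1.816, -0.658]
force: [-0.6, -0.0, -0.0]
grip_width: 0.1
```

```bash
python3 - <<'E'
from m import *
st()
t=Cam("top");s=Cam("scene")
crop(t.im,360,90,480,290,"t22",3)
crop(s.im,80,170,260,310,"s22",4)
E
```

```text
t 45.83 tcp [510.9 -43.8 154.5] toolx [-0.     0.765 -0.644] y [1.    0.004 0.004] z [ 0.005 -0.644 -0.765] F [-0.6 -0.  -0. ] w 0.1 q [ 0.17  0.16  1.6  -0.69  1.52  0.25]
```

View pics/t22.png

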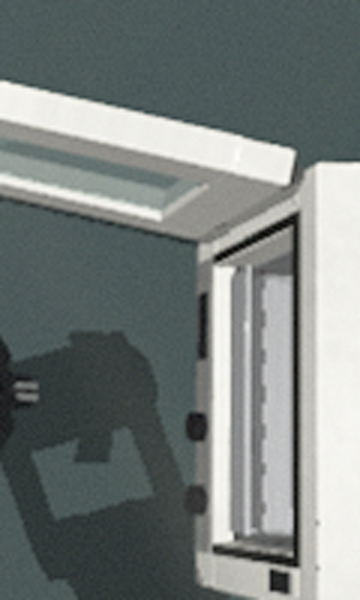

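View pics/s22.png

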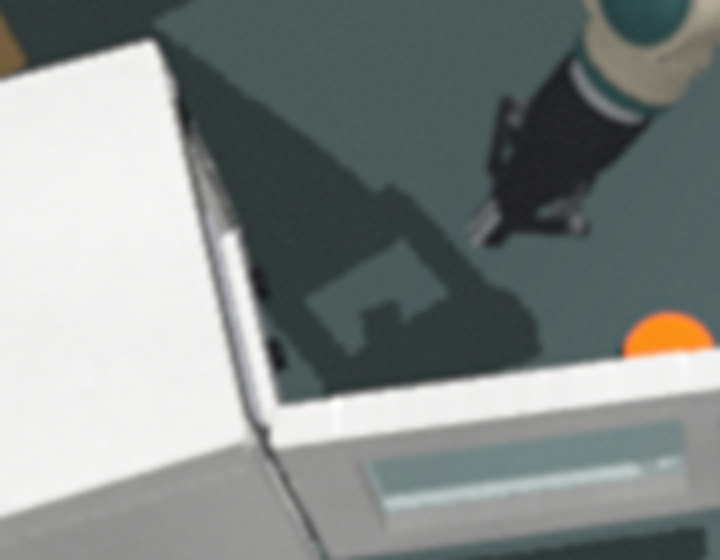

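```bash
python3 - <<'E'
from m import *
t=Cam("top")
print("lip",t.at(437.3,225,113).round(1),"sill",t.at(431,225,62).round(1))
crop(t.im,300,90,400,165,"t23",8);crop(t.im,400,110,500,185,"t23b",8)
E
```

```text
lip [ 495.  -231.7  113. ] sill [ 498.1 -234.    62. ]
```

View pics/t23.png

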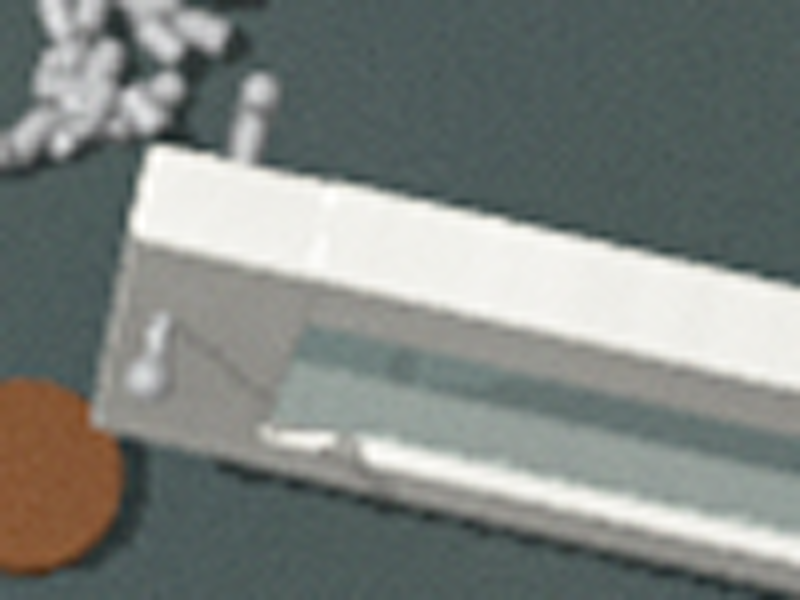

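View pics/t23b.png

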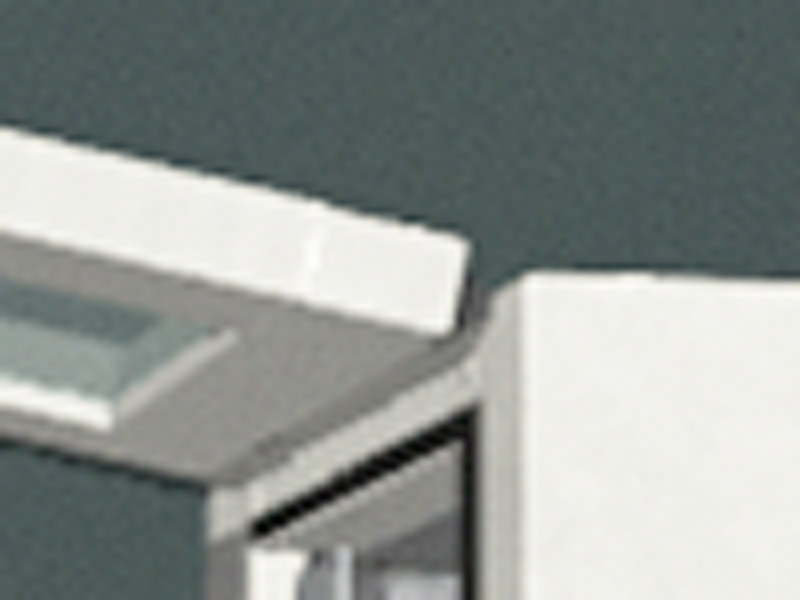

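```bash
python3 - <<'E'
from m import *
t=Cam("top")
for n,p in dict(of=(318.1,107.7),inf=(316.4,119.9),oh=(458.1,139.3),ih=(455.8,151)).items(): print(n,t.at(*p,266).round(1))
E
```

```text
of [750.5  65.3 266. ]
inf [723.3  70.  266. ]
oh [ 670.3 -233.1  266. ]
ih [ 644.8 -226.2  266. ]
```

Call:
play_rows(steps="0 0 -2 0 10 0 0;0 0 -3 0 10 0 0;0 0 -3 0 10 0 0;0 0 -3 0 10 0 0;0 0 -3 0 0 5 0;0 2 -3 0 0 5 0;0 3 0 0 0 5 0;0 0 0 0 0 0 0")

```text
time: 47.02
tcp_pos: [559.9, -8.2, 310.2]
ee_rot: [2.491, 1.913, -0.005]
force: [-0.2, -0.2, 0.4]
grip_width: 85.5
```

```bash
python3 - <<'E'
from m import *
go((715,-16.5,330),1)
E
```

```text
t 47.02 tcp [559.9  -8.2 310.2] toolx [ 0.258  0.966 -0.003] y [ 0.966 -0.258 -0.002] z [-0.002 -0.002 -1.   ] F [-0.2 -0.2  0.4] w 85.5 q [-0.08  0.15  1.18 -0.    1.82  0.18]
shift cm [ 3.19 15.2  -2.01] per row [ 3.192 15.199 -2.014]
rot to std [ -0.12   0.14 -14.95]
```

Call:
play_rows(steps="0.5 2.5 -1.5 0 0 0 0;0.5 2.5 -0.5 0 0 0 0;0.5 2.5 0 0 0 0 0;0.5 2.5 0 0 0 0 0;0.5 2.5 0 0 0 0 0;0.5 2.5 0 0 0 0 0;0 0 0 0 0 0 0;0 0 0 0 0 0 0")

```text
time: 48.02
tcp_pos: [711.1, -16.8, 331.9]
ee_rot: [2.489, 1.915, -0.003]
force: [0.4, 0.6, 1.0]
grip_width: 85.5
```

```bash
python3 - <<'E'
from m import *
go((715,-16.5,255),1)
s=Cam("scene");t=Cam("top")
crop(s.im,150,160,350,320,"s24",4);crop(t.im,280,60,480,220,"t24",4)
E
```

```text
t 48.02 tcp [711.1 -16.8 331.9] toolx [ 0.256  0.967 -0.002] y [ 0.967 -0.256 -0.   ] z [-0.001 -0.002 -1.   ] F [0.4 0.6 1. ] w 85.5 q [-0.07  0.65  0.5  -0.    1.99  0.18]
shift cm [0.14 0.37 7.69] per row [0.145 0.367 7.692]
rot to std [ -0.02   0.11 -14.85]
```

View pics/s24.png

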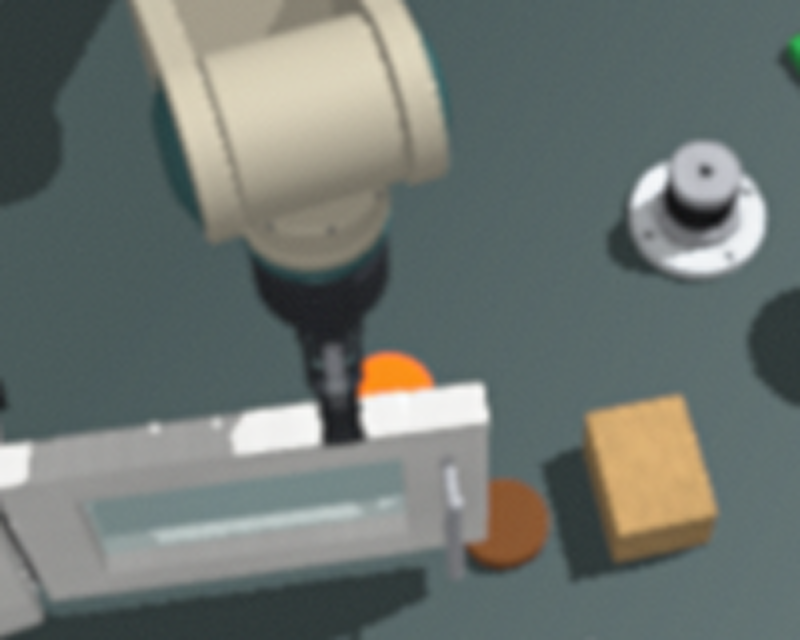

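View pics/t24.png

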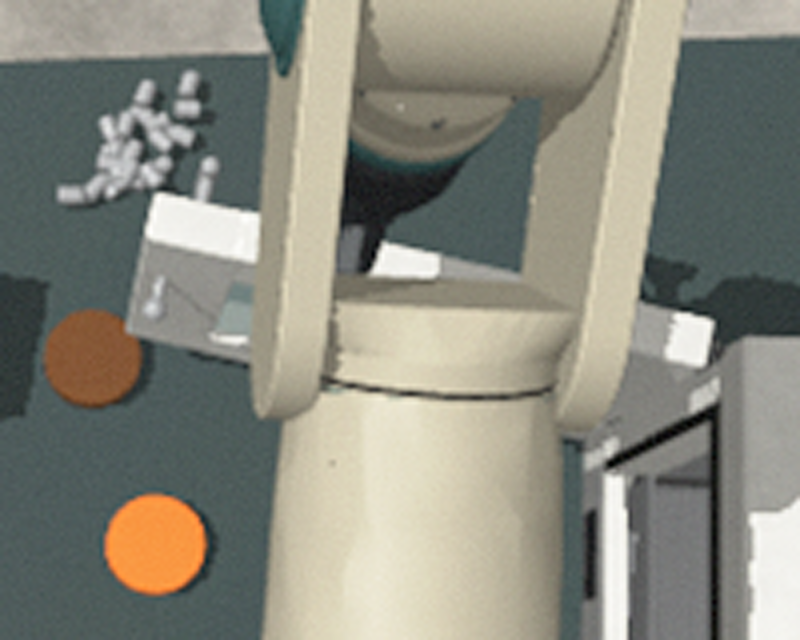

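Call:
play_rows(steps="0.1 0.4 2 0 0 0 0;0 0 2 0 0 0 0;0 0 1 0 0 0 0;0 0 0 0 0 0 0;0 0 0.5 0 0 0 0;0 0 0.5 0 0 0 0;0 0 0 0 0 0 0")

```text
time: 49.0
tcp_pos: [715.8, -16.9, 271.5]
ee_rot: [2.489, 1.915, -0.003]
force: [-0.7, 0.2, 0.2]
grip_width: 85.6
```

```bash
python3 - <<'E'
from m import *
st()
s=Cam("scene")
crop(s.im,170,180,300,300,"s25",6)
E
```

```text
t 49.0 tcp [715.8 -16.9 271.5] toolx [ 0.257  0.967 -0.002] y [ 0.967 -0.257 -0.   ] z [-0.001 -0.002 -1.   ] F [-0.7  0.2  0.2] w 85.6 q [-0.07  0.64  0.64 -0.    1.87  0.18]
```

View pics/s25.png

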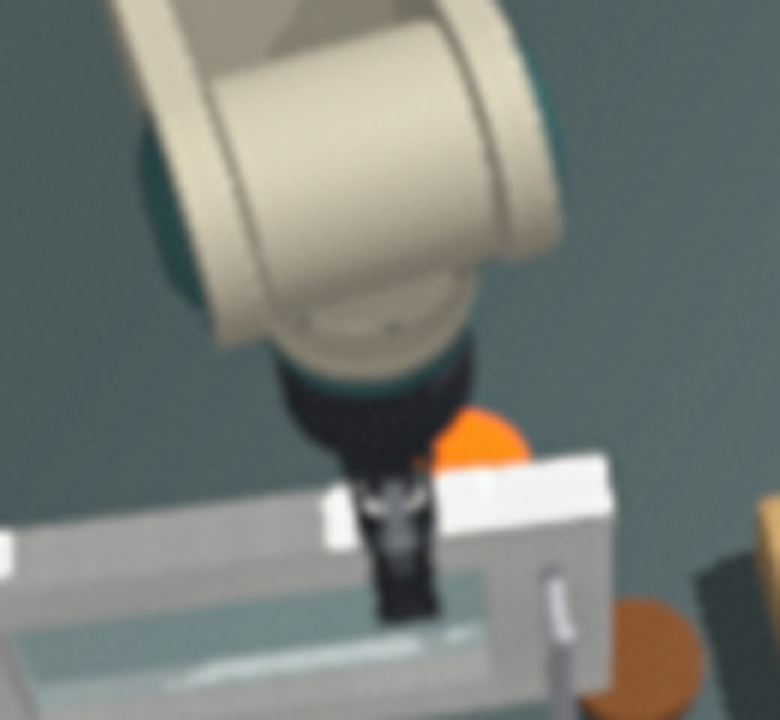

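Call:
play_rows(steps="0 0 0.8 0 0 0 0;0 0 0.7 0 0 0 0;0 -1 0 0 0 0 0;0 -0.7 0 0 0 0 0;0 -0.6 0 0 0 0 0;0 -0.5 0 0 0 0 0;0 -1 0 0 0 -2.5 0;0 -1 0 0 0 -2.5 0")

```text
time: 50.05
tcp_pos: [669.1, -5.1, 257.0]
ee_rot: [2.402, 2.022, -0.002]
force: [0.4, -0.2, -0.1]
grip_width: 85.5
```

```bash
python3 - <<'E'
from m import *
st()
s=Cam("scene")
crop(s.im,170,180,300,300,"s26",6)
E
```

```text
t 50.05 tcp [669.1  -5.1 257. ] toolx [ 0.17   0.985 -0.002] y [ 0.985 -0.17   0.001] z [ 0.    -0.002 -1.   ] F [ 0.4 -0.2 -0.1] w 85.5 q [-0.06  0.47  0.89 -0.    1.78  0.11]
```

View pics/s26.png

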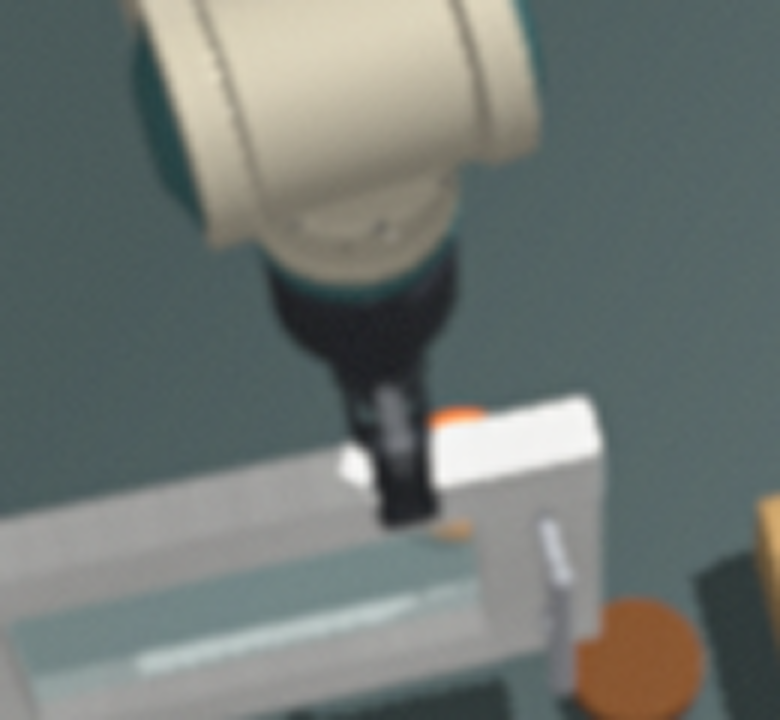

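Call:
play_rows(steps="-0.1 -1.5 0 0 0 -4 0;-0.1 -1.9 0 0 0 -5 0;-0.1 -1.9 0 0 0 -5 0;-0.1 -1.9 0 0 0 -5 0;-0.1 -1.9 0 0 0 -5 0;-0.1 -1.9 0 0 0 -5 0;-0.1 -1.9 0 0 0 -5 0;-0.1 -1.9 0 0 0 -5 0;-0.1 -1.9 0 0 0 -5 0;-0.1 -1.9 0 0 0 -5 0")

```text
time: 51.35
tcp_pos: [494.7, -53.0, 257.4]
ee_rot: [1.345, 2.837, -0.002]
force: [0.9, -0.5, 0.2]
grip_width: 85.0
```

```bash
python3 - <<'E'
from m import *
st()
s=Cam("scene");t=Cam("top")
crop(s.im,100,150,300,300,"s27",4);crop(t.im,280,90,480,290,"t27",3)
E
```

```text
t 51.35 tcp [494.7 -53.  257.4] toolx [-0.633  0.774 -0.002] y [ 0.774  0.633 -0.   ] z [ 0.001 -0.002 -1.   ] F [ 0.9 -0.5  0.2] w 85.0 q [-0.18 -0.03  1.47 -0.    1.7  -0.87]
```

View pics/s27.png

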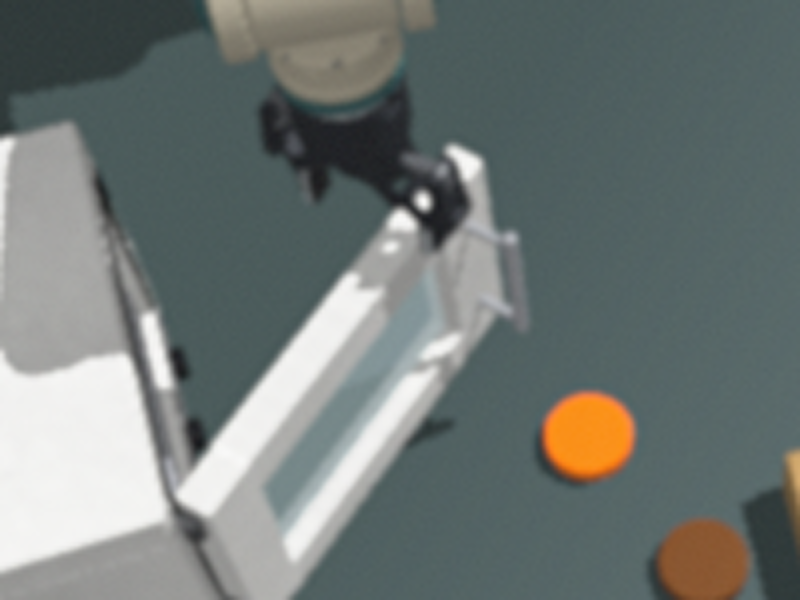

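View pics/t27.png

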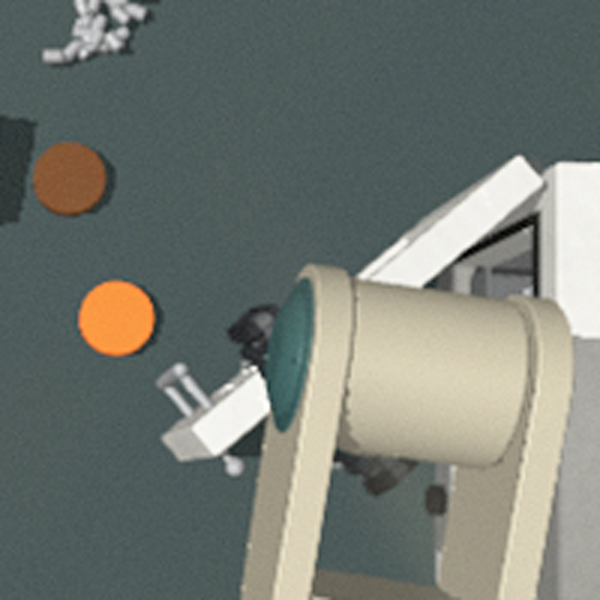

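Call:
play_rows(steps="0 0 -2.5 0 0 0 0;0 0 -2.5 0 0 0 0;0 2 -1 0 0 0 0;0 3 0 0 0 0 1;0 4 0 0 0 0 1;0 3 0 0 0 0 1;0 3 0 0 0 0 1;0 0 0 0 0 0 1;0 0 0 0 0 0 1")

```text
time: 52.58
tcp_pos: [611.3, 42.1, 316.7]
ee_rot: [1.35, 2.836, -0.003]
force: [-0.6, -0.5, 0.1]
grip_width: -0.0
```

```bash
python3 - <<'E'
from m import *
st()
s=Cam("scene");t=Cam("top")
crop(s.im,100,150,300,300,"s28",4);crop(t.im,280,90,480,290,"t28",4)
E
```

```text
t 52.58 tcp [611.3  42.1 316.7] toolx [-0.63   0.776 -0.001] y [ 0.776  0.63  -0.001] z [-0.    -0.002 -1.   ] F [-0.6 -0.5  0.1] w -0.0 q [ 0.01  0.3   0.99 -0.    1.85 -0.67]
```

View pics/s28.png

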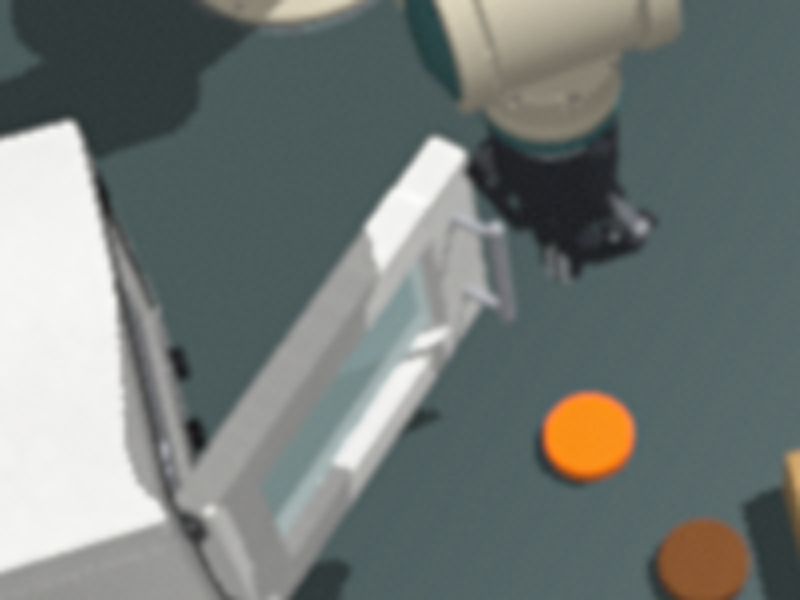

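View pics/t28.png

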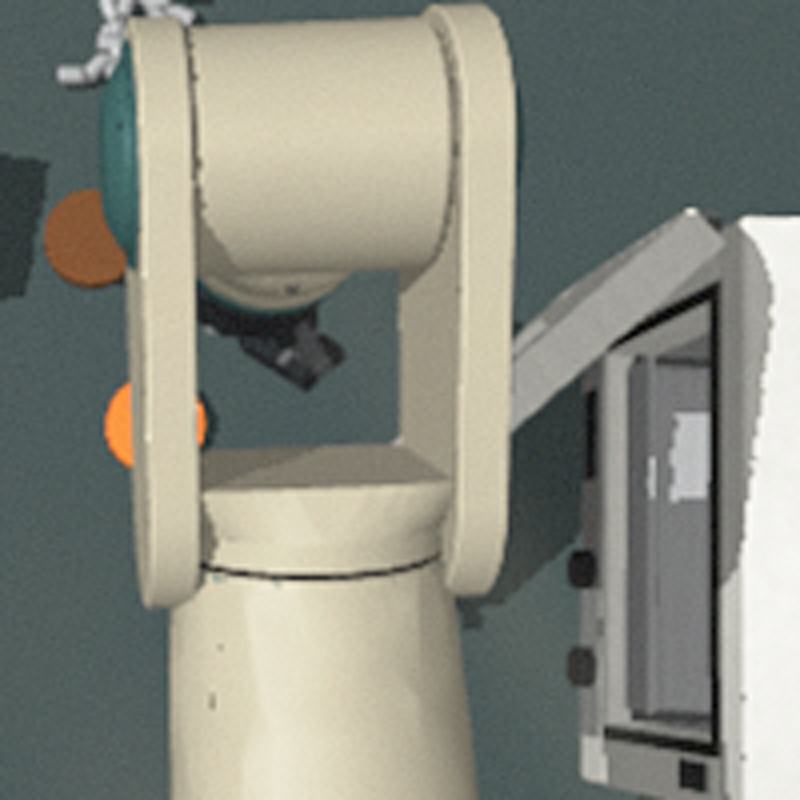

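```bash
python3 - <<'E'
from m import *
st()
s=Cam("scene")
for p in[(208.4,184.1),(216.6,188.4)]: print(s.at(*p,266).round(1))
H=np.array([658.5,-229])
a=(s.at(208.4,184.1,266)+s.at(216.6,188.4,266))[:2]/2-[2,2]
d=a-H;print(np.linalg.norm(d),np.degrees(np.arctan2(d[1],d[0])))
E
```

```text
t 52.67 tcp [611.   41.7 317.3] toolx [-0.63   0.776 -0.002] y [ 0.776  0.63  -0.001] z [ 0.001 -0.002 -1.   ] F [-0.3  1.4  0.4] w 0.0 q [ 0.01  0.3   0.99 -0.    1.85 -0.67]
[458.9   5.6 266. ]
[481.6  21.4 266. ]
306.6917829754645 128.34931755335973
```

Call:
play_rows(steps="0.5 -3 0 0 0 0 1;0.5 -3 0 0 0 0 1;0.4 -3 0 0 0 0 1;0 0 2.5 0 0 0 1;0 0 2.5 0 0 0 1;0 0 1.3 0 0 0 1;0 0 0 0 0 0 1")

```text
time: 53.6
tcp_pos: [532.3, -4.1, 253.5]
ee_rot: [-1.35, -2.837, 0.003]
force: [0.8, -0.4, -0.1]
grip_width: 0.1
```

```bash
python3 - <<'E'
from m import *
st()
s=Cam("scene")
crop(s.im,100,150,300,300,"s29",4)
E
```

```text
t 53.6 tcp [532.3  -4.1 253.5] toolx [-0.631  0.776 -0.001] y [ 0.776  0.631 -0.002] z [-0.001 -0.002 -1.   ] F [ 0.8 -0.4 -0.1] w 0.1 q [-0.08  0.07  1.37 -0.    1.7  -0.76]
```

View pics/s29.png

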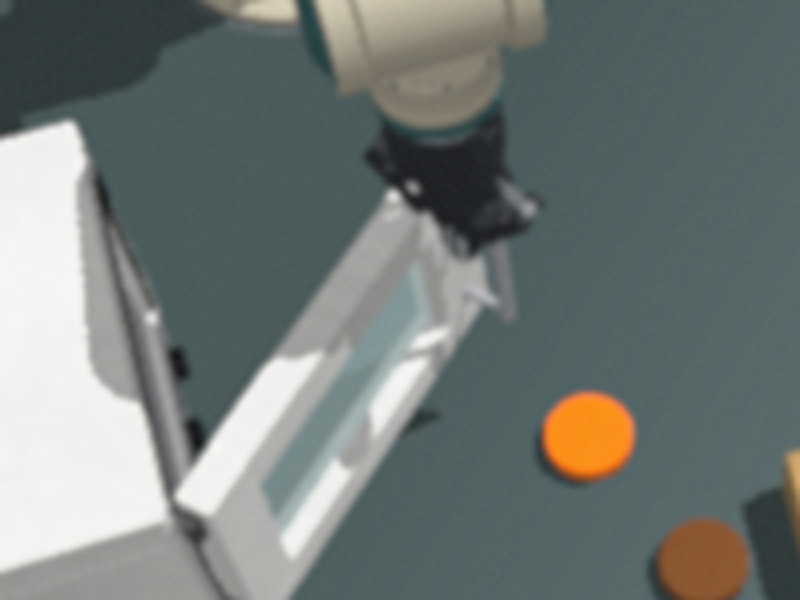

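Call:
play_rows(steps="0 -0.4 -0.8 0 0 0 1;0 -0.5 0 0 0 0 1;0.1 -1.2 0 0 0 -3 1;0.15 -2.2 0 0 0 -5 1;0.15 -2.2 0 0 0 -5 1;0.15 -2.2 0 0 0 -5 1;0.15 -2.2 0 0 0 -5 1;0.15 -2.2 0 0 0 -5 1;0.1 -1.7 0 0 0 -4 1;0.1 -1.3 0 0 0 -3 1")

```text
time: 54.9
tcp_pos: [429.7, -125.9, 262.8]
ee_rot: [0.431, 3.111, -0.003]
force: [-0.7, 1.0, -0.6]
grip_width: 0.2
```

```bash
python3 - <<'E'
from m import *
st()
s=Cam("scene");t=Cam("top")
crop(s.im,50,130,250,280,"s30",4);crop(t.im,330,90,500,290,"t30",3)
E
```

```text
t 54.9 tcp [ 429.7 -125.9  262.8] toolx [-0.962  0.272 -0.002] y [ 0.272  0.962 -0.002] z [ 0.001 -0.002 -1.   ] F [-0.7  1.  -0.6] w 0.2 q [-0.37 -0.17  1.59 -0.    1.72 -1.66]
```

View pics/s30.png

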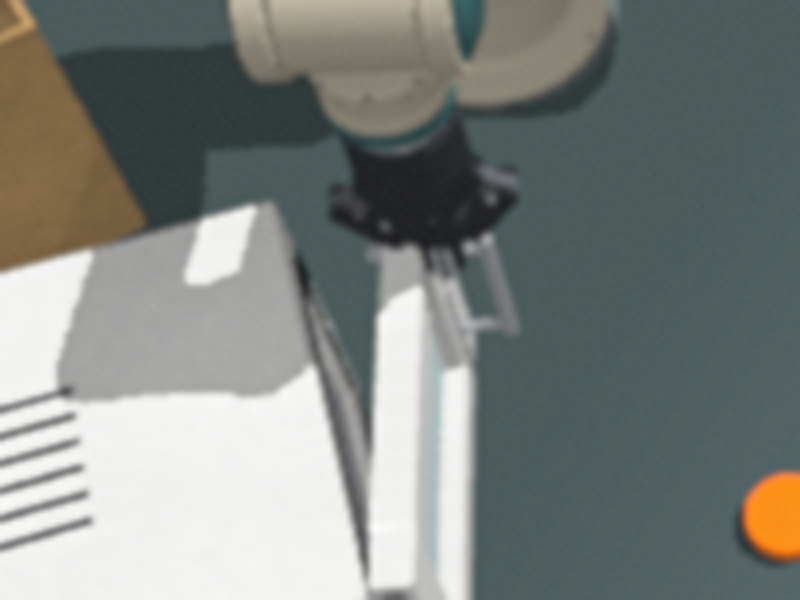

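View pics/t30.png

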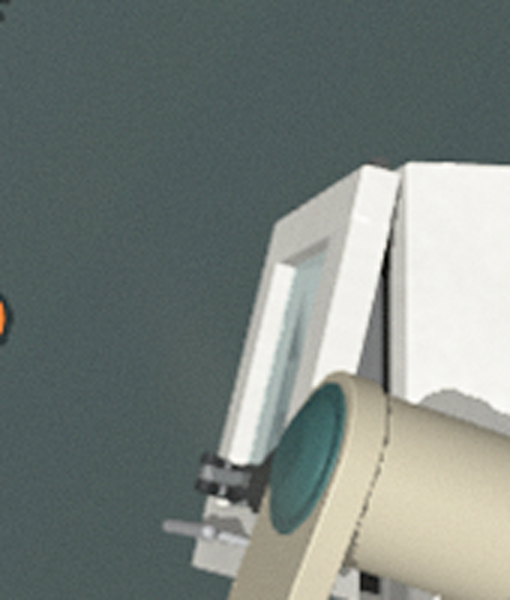

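Call:
play_rows(steps="0.1 -1.1 0 0 0 -2.5 1;0.1 -1.1 0 0 0 -2.5 1;0.1 -1.1 0 0 0 -2.5 1;0.05 -0.9 0 0 0 -2 1;0 -0.4 0 0 0 -1 1")

```text
time: 55.62
tcp_pos: [417.5, -169.4, 262.5]
ee_rot: [0.148, 3.138, -0.003]
force: [0.0, 0.0, 0.7]
grip_width: 0.2
```

```bash
python3 - <<'E'
from m import *
st()
s=Cam("scene")
crop(s.im,50,130,250,280,"s31",4)
E
```

```text
t 55.62 tcp [ 417.5 -169.4  262.5] toolx [-0.996  0.094 -0.001] y [ 0.094  0.996 -0.002] z [ 0.    -0.002 -1.   ] F [0.  0.  0.7] w 0.2 q [-0.47 -0.16  1.58 -0.    1.72 -1.94]
```

View pics/s31.png

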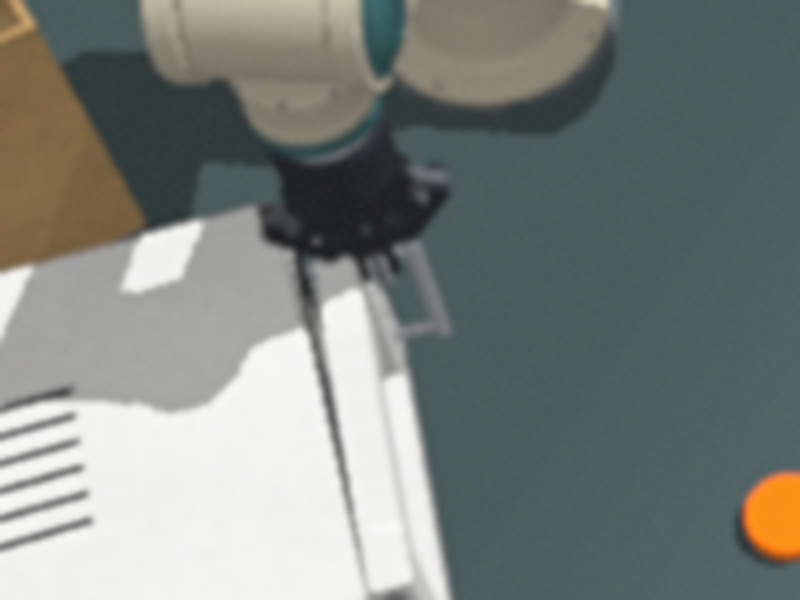

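Call:
play_rows(steps="0 -0.4 0 0 0 -0.8 1;0 -0.4 0 0 0 -0.8 1;0 0 0 0 0 0 1")

```text
time: 56.05
tcp_pos: [416.7, -177.1, 262.2]
ee_rot: [-0.103, -3.14, 0.002]
force: [-0.7, 0.4, -0.4]
grip_width: -0.0
```

Call:
play_rows(steps="0 -0.3 0 0 0 -0.8 1;0 -0.3 0 0 0 -0.6 1")

```text
time: 56.3
tcp_pos: [416.5, -183.7, 262.4]
ee_rot: [0.064, 3.14, -0.004]
force: [-0.7, 0.2, -1.0]
grip_width: -0.4
```

Call:
play_rows(steps="0 -0.2 0 0 0 0 1;0 -0.2 0 0 0 0 1")

```text
time: 56.55
tcp_pos: [416.4, -184.4, 262.4]
ee_rot: [-0.06, -3.141, -0.009]
force: [-1.7, 24.3, 4.2]
grip_width: 0.3
```

```bash
python3 - <<'E'
from m import *
st()
s=Cam("scene")
crop(s.im,90,160,190,280,"s32",6)
E
```

```text
t 56.55 tcp [ 416.4 -184.4  262.4] toolx [-0.999  0.038  0.   ] y [0.038 0.999 0.006] z [ 0.     0.006 -1.   ] F [-1.7 24.3  4.2] w 0.3 q [-0.5  -0.15  1.57  0.01  1.72 -2.03]
```

View pics/s32.png

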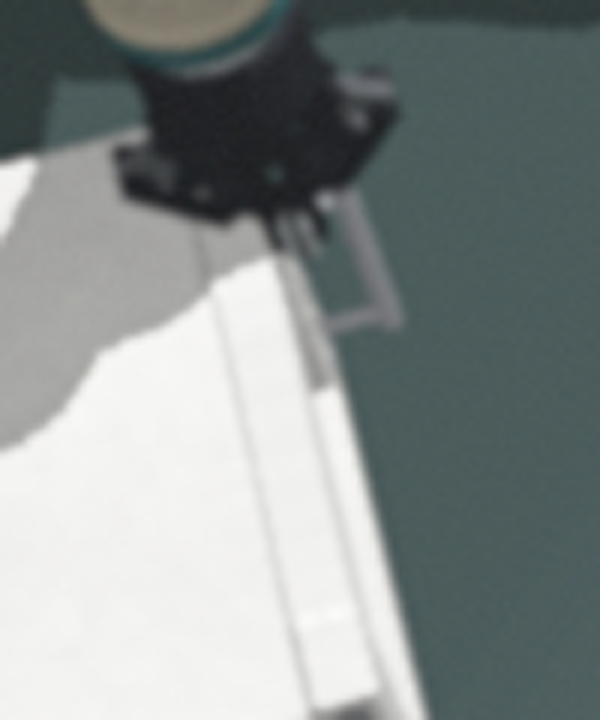

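Call:
play_rows(steps="0 0.4 0 0 0 0 1;0 1.5 0 0 0 0 1;0 3 0 0 0 0 1;0 3 -2 0 0 0 1;0 3 -3 0 0 0 1;0 4 -2 0 0 0 1;0 5 0 0 0 0 1;0 5 0 0 0 0 1;0 0 0 0 0 0 1")

```text
time: 57.72
tcp_pos: [426.1, 64.3, 331.8]
ee_rot: [0.057, 3.141, -0.003]
force: [0.0, -0.6, 0.0]
grip_width: 0.4
```

```bash
python3 - <<'E'
from m import *
st()
s=Cam("scene");t=Cam("top")
crop(s.im,90,160,230,280,"s33",5);crop(t.im,330,90,500,290,"t33",3)
cv2.imwrite("pics/sf.png",s.im[:,:,::-1])
E
```

```text
t 57.73 tcp [426.1  64.3 331.8] toolx [-0.999  0.036 -0.   ] y [ 0.036  0.999 -0.002] z [ 0.    -0.002 -1.   ] F [ 0.  -0.6  0. ] w 0.4 q [ 0.07 -0.22  1.49 -0.    1.86 -1.47]
```

View pics/s33.png

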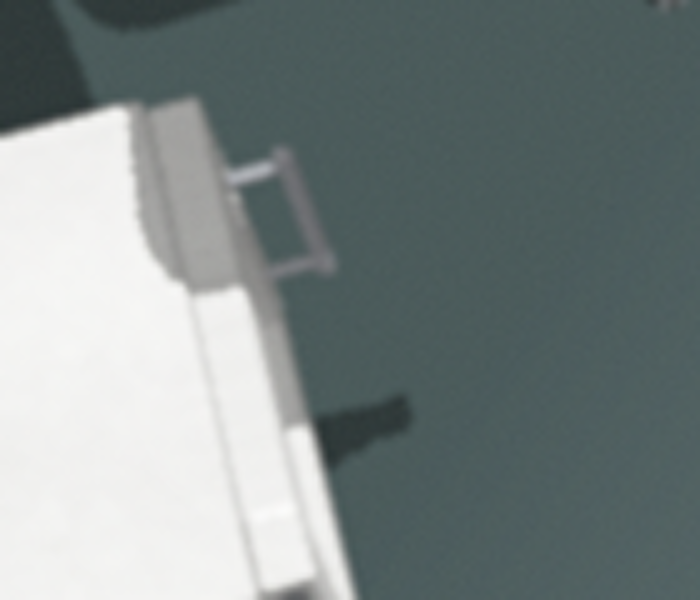

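View pics/t33.png

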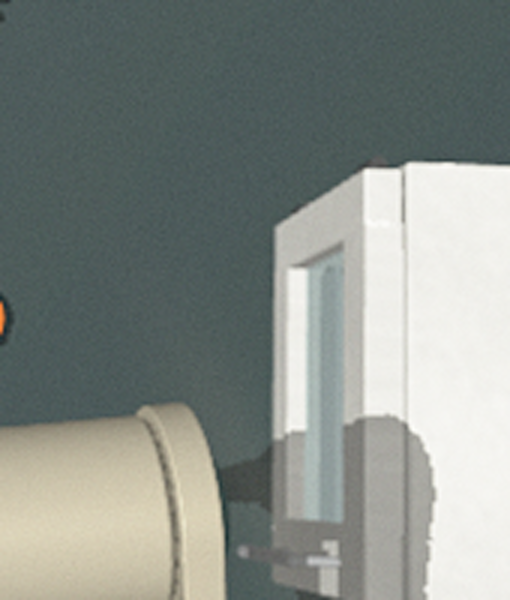

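View pics/sf.png

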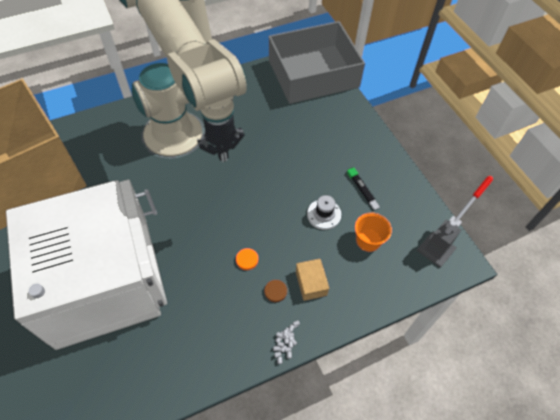

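```bash
python3 - <<'E'
from m import *
t=Cam("top");s=Cam("scene")
for c,n in((t,"top"),(s,"scene")):
    o=np.load(n+"0.npy")
    for nm,bx in dict(top=dict(bucket=(150,140,196,186),carton=(244,118,282,166),knife=(140,198,162,270)),scene=dict(knife=(345,165,382,212),carton=(295,255,332,302),bucket=(352,212,395,254)))[n].items():
        x0,y0,x1,y1=bx; print(n,nm,"mean diff",cv2.absdiff(o[y0:y1,x0:x1],c.im[y0:y1,x0:x1]).mean().round(2))
crop(t.im,185,185,240,240,"t9",7); crop(s.im,295,180,350,235,"s9",7)
cv2.imwrite('pics/b34.png',np.hstack([cv2.imread('pics/t9.png'),cv2.imread('pics/s9.png')]))
E
```

```text
top bucket mean diff 2.6
top carton mean diff 2.61
top knife mean diff 2.91
scene knife mean diff 0.91
scene carton mean diff 0.91
scene bucket mean diff 1.06
```

View pics/b34.png

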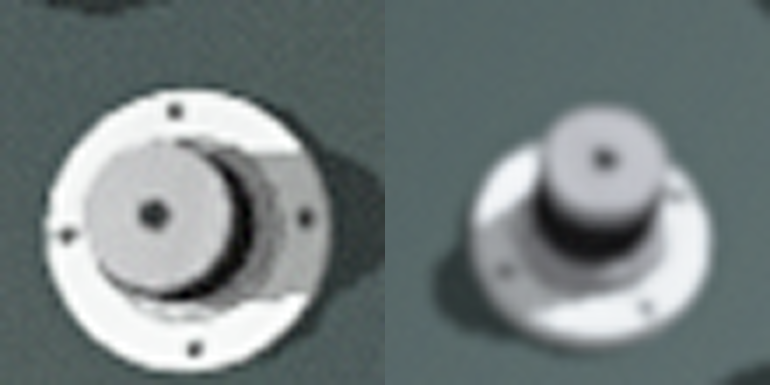

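The stack is centred and unchanged, and the bystanders haven't moved. Handing in.

```bash
python3 -c "
from cell import bot
print(bot.finish_job())"
```

```text
the job is handed in; nothing more can be done
None
```

The mount is stacked on the plate in the order asked: base, both rubber discs, then the cap. I then slid the empty tray home, shut the door, and handed the job in at about 58 s.

- **Stack:** It looks level, and each disc measured within about 1–2 mm of the plate's centre. The first rubber disc sits about 1.5 mm to the -y side, and I left it there. The two cameras disagreed by 2–4 mm in absolute position, so I relied on measurements within one picture.
- **Tray:** It slid in at about 2–4 N. Contact with the back stop showed as a rise to 16 N. I had already sent one more small step, so it reached about 33 N in y before I backed off, firmer than I intended. The pictures show the lip roughly 8–10 mm behind the oven's front face, against 8 mm specified.
- **Door:** I pushed it until it stopped at about 24 N. After I let go, it stayed flush with an even gap. I judged that it had seated on the catch from the force and the pictures; I did not tug it to check.
- **Bucket, carton and knife:** The before and after pictures show no change in any of them.

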